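# Hang the finished gourd on the free hook of the drying carousel

### The arm

A 6-joint arm with a two-finger parallel gripper is mounted at the origin on the work surface. World frame = base frame: x ahead of the robot, y to its left, z up, the work surface at z = 0. Lengths are in m, angles in degrees, forces in N, time in s.
With the tool pointing down it reaches from about 0.35 to 0.875 m from the base axis. Payload 4.2 kg.
Tool frame: the origin (TCP) lies at the very end of the fingers, on their centre line; the grasp point (between the pads) lies 19 mm behind it; z points along the fingers, x is the direction in which the jaws open and shut, and the axes are right-handed (so a half turn about z gives the same grasp; the last joint's range is limited). The gripper opens to 87 mm and grips with 3 to 60 N. Pads are 19 mm wide; open, the fingers measure 117 mm over their backs; the gripper's body (75 mm by 190 mm) begins 51 mm behind the grasp point.
Start: joints at [-53.136, 22.042, 0.453, 0, -68.411, -14.817], TCP at [0.235, -0.579, 0.223] pointing down, gripper open.
Joint ranges: [-179.83, 179.83], [-69.29, 118.12], [-61.27, 80.66], [-181.25, 117.63], [-171.15, -9.14], [-177.46, 177.46]. Speed limits (degrees/s): [159.86, 159.86, 180, 180, 180, 180].

### API

Orientations are given as a 3x3 rotation matrix whose columns are the frame's x, y, z axes.
In Python, from station import r gives the robot as it stands.
- The arm moves only by the shell command python3 -m jog 'ROWS' [OPENING]. ROWS is JSON, a list of rows, each a list of 2 entries, a list of its own where there are three numbers: the shift along the tool's x, y, z in m, then the turn, a rotation vector about the tool's x, y, z in units of 5 degrees (1.0 is 5 degrees). A call has exactly 10 rows; each row is the pose to reach, as a shift and turn from the pose commanded when the call began, along the tool's axes at that moment; what a row does not reach only later rows make up. A row lasts 1/12 s, in which the tool goes at most 41.7 mm and 7.16 degrees, less where a joint would pass 70% of its speed; a pose out of reach is approached as far as the arm can. A call with a gripper value outside its range is refused whole. OPENING is the finger opening in m, from 0 to 0.087, set as the call begins (- or left out, the last holds). The fingers move at their own pace and stop on an object; the grip force is fixed at half the most. Time passes only in rows, so rows that repeat a pose let the fingers close, or fill a call up. It gives the time, the measured TCP pose, the force and the opening at its end, in the units of the state.
- r.sense(): the state, without advancing time (a new reading comes with each control period).
- r.capture(name): name is "scene" or "top"; returns (picture, depth): 400x640x3 uint8, blue, green, red; 400x640 float32, m along the optical axis (not along the pixel's ray), 0 where there is no reading.
- r.calibration(name): a dict with "fx", "fy", "cx", "cy" (pixels), "R" (3x3) and "t" (3): a world point X has camera coordinates R X + t. Camera axes: x right, y down, z forward; pixel columns grow to the right and rows downward; lengths in m; the calibration is good to about 2 mm. A picture is of the moment at which its call begins. calibration takes no time and is no camera call.
- r.finish_job(): hands the job in, once; it reports no verdict.
Trained networks look in the newest picture that a camera, given by its name, has taken for a name from the list of things; names that differ only in an ending like _2 or _b are one class to them, and where a whole thing is asked for, a point or a joint stands for the part that bears it (a point fixed in the world has none). Each returns a list of dicts, best first, with "confidence" (0 to 1); they miss things now and then, are a little off and sometimes report something else, mostly with a low value. They report only what shows in the picture. A call takes as long as a camera call. They do not tell look-alikes from the thing itself.
- r.cut_out(query, camera): "region" (400x640 bool, what is visible of it) and "uv" ([column, row] in pixels, amid what is visible of it).
The state is a dict: "time_s": time; "joints": joint angles; "joint_velocities": joint speeds; "effort": joint torques, N m; "tcp_pos": TCP position; "ee_rot": TCP orientation; "wrist_force": force on the tool from outside, world axes, zero at the start; "moment": the same for the moment, N m; "gripper_width": opening from 0.0 (shut) to 1.0 (fully open).
Only numpy, scipy, OpenCV 4.12 (cv2) and the standard library are available. Lean on these libraries where they do the work, as an engineer would, in place of code of your own. Each camera call takes 0.05 s, during which the arm holds its last target.

### The job

Turn the drying carousel so that its one empty hook comes round to the front, on the robot's side, and stands still there; its mast is clamped at a height that nobody has measured. Then take the finished gourd, the one with the brass wire bail, out of its dish and hang it by the bail on that hook: lower it gently until the hook carries it before letting go, without forcing it against the carousel. The gourd must end hanging upright and still with the hook at the front, and nothing else on the table may be shifted or knocked over.

Things in the scene. Friction and masses are not known exactly. Their poses are not given: they have to be found in the camera images.
- stand: The carousel's fixed foot: dark wooden disc 210 mm across, 34 mm high at the middle. On its vertical axis stands a telescopic steel mast with a thumbscrew collar; on the mast turns the wheel. Origin: centre of the foot's underside, on the table; axes parallel to the world's, -x is the front (robot's side). The free hook is at the front within about 40 degrees of straight -x.
- collar (a point): Middle of the thumbscrew collar, on the carousel's axis 191 mm above the table (fixed). The mast is clamped at a height that differs each time and is not reported: H, the centre lines of the wheel's spokes and rim, is 280 to 313 mm above the table. Find it by touch, e.g. shut fingers lowered lightly on the wooden finial's flat top (28 mm wide, on the axis, 36 mm above H), or by sight. The clamp is firm.
- wheel (a joint): Turn of the wheel, rad: 0 (or 2 pi) with the free hook pointing to -x, the front; grows anticlockwise seen from above. Turns without end, no stops, drag about 0.04 N m; stays where left. Steel rim (mid-line radius 118 mm) and five spokes, all 10 mm round; one spoke over the free hook, others every 72 degrees, open between: shut fingers put down there 70 mm from the axis can push a spoke round.
- hung1 (a joint): Swing, rad, 0 at rest, of the finished gourd (60 mm wide) on the hook next to the free one; four gourds hang so and swing in and out. Under each spoke's outer end is a J hook of 6 mm steel wire: shank 103 mm from the axis; level bar outward, its top, where a bail rests, 52.5 mm below H at 116 mm from the axis; upturned tip at 133 mm from the axis, its top 31 mm below H.
- dish_a: Fixed round wooden dish in which the finished gourd stands loose: 66 mm wide, rim 13 mm high, floor 6 mm above the table. Origin: centre of its underside. Two more such dishes hold bare gourds.
- gourd: Finished gourd to hang: tan double gourd (two bulbs, narrow waist), 112 mm tall to the stem's end, 154 mm to the top of its stiff bail of 4.4 mm brass wire; 0.10 to 0.23 kg. Big bulb 60 mm wide at 28 mm up, small bulb 42 mm wide at 86 mm up. The bail lies in the gourd's y-z plane, 24 mm wide inside, open from 112 to 150 mm up. Origin: centre of its flat underside; z up its axis.
- gourd_waist (a point): Centre of the gourd's waist, 62 mm above its underside, 31 mm wide: the place to grip, fingers closing along the gourd's y, gripper tilted about 40 degrees in its x-z plane (either side) because the bail stands above. Fingers must be more than 62 mm apart to pass the big bulb. Axes as gourd.
- gourd_bail (a point): Inside of the bail's top, on the gourd's axis 150 mm up: it comes to rest on the hook. The hook passes through along the gourd's x, either way round: bring the bail in level from outside, its top between hook tip and rim underside (26 mm free, 5 mm below H), to 116 mm from the axis, then lower some 25 mm till felt to rest. The rim overhead forces the gripper to tilt about 40 degrees, from outside.
- blank_tall: Bare gourd of the same shape without bail, in a dish (not wanted). Origin: centre of underside.
- blank_small: Bare small pear-shaped gourd, 58 mm wide, 74 mm tall, in a dish (not wanted). Origin: centre of underside.
- varnish_tin: Round tin, 68 mm wide, 72 mm tall. Origin: centre of underside.
- brush_jar: White ceramic jar with brushes, 72 mm wide, 185 mm tall with the brushes. Origin: centre of underside.
- sanding_block: Cork sanding block 80 x 52 x 32 mm, lying flat. Origin: centre of underside.
- wax_jar: Low amber jar with metal lid, 62 mm wide, 54 mm tall. Origin: centre of underside.
- seed_bowl: Small empty wooden bowl, 110 mm wide, 40 mm tall. Origin: centre of underside.
There are look-alikes about, which are no part of the job. Leave any pink or red look-alike of the gourd alone.

How it is judged:
By the outcome, as a careful person would: the job done as asked, in the order asked, and still so for the second after the job is handed in, with the robot touching nothing.
It also fails if it takes over 72 s, if anything falls off the work surface, if the arm or the gripper's body presses on something with over 40 N, if the wrist force passes 120 N, or if a joint passes its speed limit or range.

## Working session

There is one attempt and no reset: what is moved stays moved. The work goes in short steps, Python scripts to look and compute and a shell command to move; the robot and the scene stay as the last step left them, time stands still between calls to the robot, and variables do not carry over. Pictures are saved under pics/ and viewed, and the job is handed in when it is done.

```bash
ls; mkdir -p pics
python3 - <<'E'
from station import r
import cv2,numpy as np,json
s=r.sense(); print({k:np.round(v,4).tolist() for k,v in s.items()})
for n in ("scene","top"):
    im,d=r.capture(n); cv2.imwrite(f"pics/{n}0.png",im); np.save(f"pics/{n}0.npy",d)
    c=r.calibration(n); print(n,{k:np.round(v,4).tolist() for k,v in c.items()})
E
```

```text
pics
{'time_s': 0.0, 'joints': [-53.1356, 22.0908, 0.3784, -0.0304, -68.4101, -14.8187], 'joint_velocities': [-0.0052, -0.0835, -0.0105, 0.0589, 0.0345, -0.0426], 'effort': [-0.0003, -39.0667, 18.7403, 4.22, 0.011, -0.0002], 'tcp_pos': [0.2344, -0.5787, 0.2214], 'ee_rot': [[-0.3752, 0.927, -0.0009], [0.927, 0.3752, 0.002], [0.0022, -0.0001, -1.0]], 'wrist_force': [0.4664, 0.0746, 0.6469], 'moment': [0.0584, -0.0138, 0.0282], 'gripper_width': 0.9993}
scene {'fx': 390.6139, 'fy': 390.6139, 'cx': 315.1207, 'cy': 194.234, 'R': [[-0.5602, 0.8283, 0.0047], [0.4949, 0.3392, -0.8], [-0.6642, -0.4458, -0.6]], 't': [0.2762, -0.1406, 1.5491]}
top {'fx': 475.8595, 'fy': 475.8595, 'cx': 314.7909, 'cy': 204.4038, 'R': [[0.0257, -0.9994, 0.0232], [-0.986, -0.0292, -0.1642], [0.1648, -0.0186, -0.9862]], 't': [-0.0208, 0.5383, 1.2547]}
```

View pics/scene0.png

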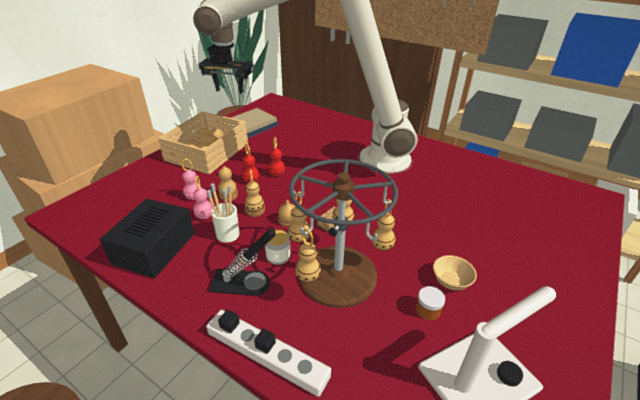

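View pics/top0.png

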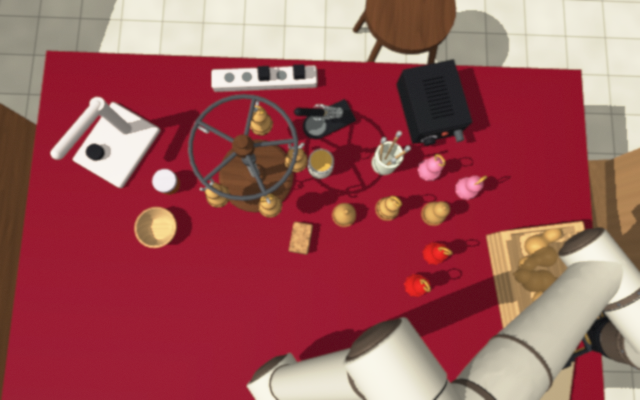

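```bash
cat > h.py <<'E'
from station import r
import cv2,numpy as np
def cap(n,tag):
    im,d=r.capture(n); cv2.imwrite(f"pics/{n}{tag}.png",im); np.save(f"pics/{n}{tag}.npy",d); return im,d
def crop(im,x0,x1,y0,y1,f,name):
    cv2.imwrite(f"pics/{name}.png",cv2.resize(im[y0:y1,x0:x1],None,fx=f,fy=f,interpolation=cv2.INTER_CUBIC))
def unproj(n,u,v,z):
    c=r.calibration(n); p=np.array([(u-c["cx"])/c["fx"]*z,(v-c["cy"])/c["fy"]*z,z*np.ones_like(u)])
    return (c["R"].T@(p.reshape(3,-1)-np.array(c["t"])[:,None])).T
def ray_z(n,u,v,Z):
    c=r.calibration(n); R=np.array(c["R"]);t=np.array(c["t"])
    o=-R.T@t; d=R.T@np.array([(u-c["cx"])/c["fx"],(v-c["cy"])/c["fy"],1]); return o+d*(Z-o[2])/d[2]
def proj(n,X):
    c=r.calibration(n); p=np.array(c["R"])@np.array(X)+np.array(c["t"]); return np.array([c["fx"]*p[0]/p[2]+c["cx"],c["fy"]*p[1]/p[2]+c["cy"]])
def cloud(n,d,mask):
    v,u=np.nonzero(mask&(d>0)); return unproj(n,u.astype(float),v.astype(float),d[v,u]),u,v
E
python3 - <<'E'
from h import *
a=cv2.imread("pics/scene0.png"); crop(a,160,420,130,300,3,"c1")
b=cv2.imread("pics/top0.png"); crop(b,170,480,80,300,2.5,"c2")
for cam in("top",):
  im,d=cap(cam,"1")
  for q in ["stand","gourd","dish_a","blank_tall","blank_small","brush_jar","varnish_tin","hung1"]:
    for o in r.cut_out(q,cam)[:4]:
        P,_,_=cloud(cam,d,o["region"]); print(cam,q,round(o["confidence"],2),np.round(o["uv"]),o["region"].sum(),np.round(np.median(P,0),3),np.round(np.percentile(P,98,axis=0),3))
E
```

```text
top stand 0.87 [253. 164.] 6923 [0.619 0.151 0.145] [0.74  0.277 0.319]
top stand 0.72 [387. 156.] 868 [ 0.678 -0.203  0.066] [ 0.737 -0.165  0.18 ]
top gourd 0.98 [433. 254.] 477 [ 0.412 -0.324  0.055] [ 0.442 -0.306  0.152]
top gourd 0.97 [421. 284.] 409 [ 0.328 -0.274  0.089] [ 0.352 -0.256  0.152]
top gourd 0.95 [468. 186.] 501 [ 0.593 -0.419  0.053] [ 0.628 -0.401  0.15 ]
top gourd 0.85 [389. 204.] 449 [ 0.532 -0.2    0.06 ] [ 0.577 -0.18   0.158]
top blank_tall 0.88 [435. 213.] 388 [ 0.524 -0.326  0.065] [ 0.553 -0.31   0.117]
top blank_small 0.9 [345. 220.] 357 [ 0.513 -0.086  0.055] [ 0.541 -0.061  0.078]
top brush_jar 0.74 [388. 156.] 846 [ 0.677 -0.203  0.068] [ 0.709 -0.166  0.181]
top varnish_tin 0.73 [320. 165.] 574 [ 0.648 -0.016  0.07 ] [0.685 0.014 0.077]
top hung1 0.8 [216. 197.] 320 [0.529 0.238 0.144] [0.567 0.267 0.198]
```

View pics/c1.png

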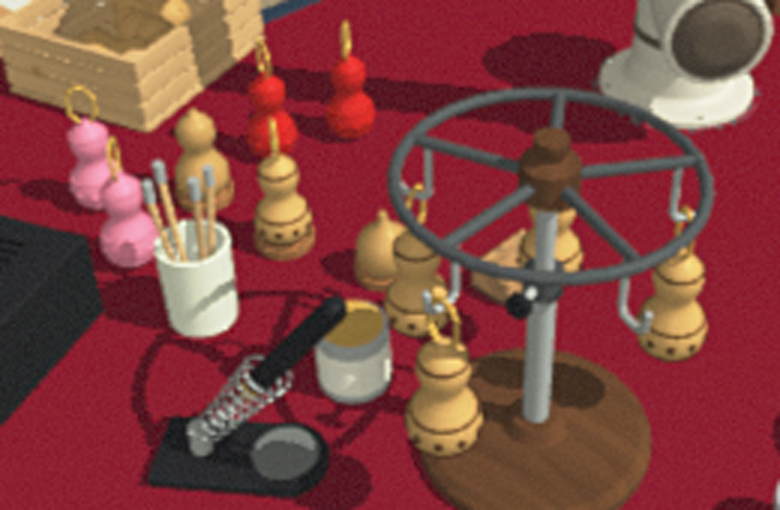

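View pics/c2.png

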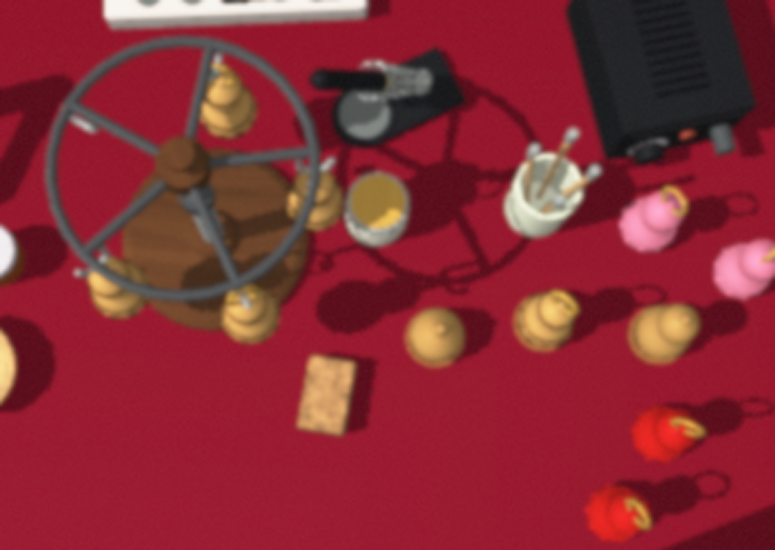

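Run:
```python
from h import *
from scipy.optimize import least_squares
for cam in("top","scene"):
    d=np.load(f"pics/{cam}0.npy"); m=np.ones_like(d,bool)
    P,u,v=cloud(cam,d,m)
    k=(abs(P[:,0]-.63)<.2)&(abs(P[:,1]-.15)<.2)&(P[:,2]>.27)&(P[:,2]<.325)
    Q=P[k]; 
    c0=np.array([.64,.155])
    for it in range(6):
        rad=np.hypot(*(Q[:,:2]-c0).T); kk=abs(rad-.118)<.012
        A=np.c_[2*Q[kk,:2],np.ones(kk.sum())]; s=np.linalg.lstsq(A,(Q[kk,:2]**2).sum(1),rcond=None)[0]; c0=s[:2]
    R=np.sqrt(s[2]+c0@c0)
    zt=Q[kk,2]; print(cam,"rim c",c0.round(4),"R",R.round(4),kk.sum(),"z pct",np.percentile(zt,[5,25,50,75,95]).round(4))
    az=np.degrees(np.arctan2(*(Q[:,:2]-c0).T[::-1])); ms=(rad>.045)&(rad<.1)
    h,e=np.histogram(az[ms],72,(-180,180)); print([(int(e[i]),int(h[i])) for i in np.argsort(-h)[:14]], np.median(Q[ms,2]).round(4))
    f=(np.hypot(*(P[:,:2]-c0).T)<.012)&(P[:,2]>.3); print("finial z",np.percentile(P[f,2],[10,50,90]).round(4),f.sum())
    foot=(np.hypot(*(P[:,:2]-c0).T)<.15)&(P[:,2]>.014)&(P[:,2]<.06)
```

```text
top rim c [0.6233 0.1627] R 0.1169 1532 z pct [0.2941 0.2967 0.2982 0.2996 0.3016]
[(-85, 71), (-155, 68), (60, 68), (135, 59), (-10, 56), (130, 55), (-15, 47), (-160, 33), (-80, 31), (65, 23), (55, 18), (-150, 9), (-90, 6), (-5, 3)] 0.2981
finial z [0.3259 0.33   0.3323] 102
scene rim c [0.6255 0.164 ] R 0.117 1210 z pct [0.2924 0.2959 0.2979 0.299  0.3003]
[(60, 72), (-85, 69), (-10, 65), (130, 65), (135, 33), (-15, 31), (-155, 25), (-80, 20), (65, 13), (55, 11), (-160, 8), (-90, 4), (-20, 3), (140, 2)] 0.2977
finial z [0.3116 0.3271 0.3311] 120
```

Run:
```python
from h import *
a=cv2.imread("pics/scene0.png"); b=cv2.imread("pics/top0.png")
A=cv2.resize(a[165:225,225:285],(400,400),interpolation=cv2.INTER_CUBIC);B=cv2.resize(b[180:230,360:410],(400,400),interpolation=cv2.INTER_CUBIC)
cv2.imwrite("pics/c3.png",np.hstack([A,B]))
for cam in("top","scene"):
    d=np.load(f"pics/{cam}0.npy"); P,u,v=cloud(cam,d,np.ones_like(d,bool))
    k=(np.hypot(P[:,0]-.535,P[:,1]+.20)<.06)&(P[:,2]>.015)
    Q=P[k]
    for lo,hi in((.02,.05),(.05,.075),(.08,.1),(.1,.122),(.125,.17)):
        j=(Q[:,2]>lo)&(Q[:,2]<hi); print(cam,lo,j.sum(),Q[j].mean(0).round(4),Q[j].std(0).round(4))
    j=(Q[:,2]>.124); print(np.c_[u[k][j],v[k][j],(Q[j]*1000).round()].astype(int).tolist())
```

```text
top 0.02 103 [ 0.5277 -0.1979  0.042 ] [0.0163 0.0172 0.0055]
top 0.05 102 [ 0.5296 -0.1987  0.0553] [0.0132 0.0116 0.0037]
top 0.08 38 [ 0.5311 -0.1998  0.095 ] [0.0115 0.0117 0.0035]
top 0.1 132 [ 0.5354 -0.2053  0.1076] [0.0088 0.0091 0.0053]
top 0.125 32 [ 0.5384 -0.2067  0.1506] [0.0066 0.0077 0.0105]
[[391, 196, 549, -196, 148], [392, 196, 548, -198, 152], [390, 197, 547, -194, 145], [391, 197, 547, -196, 145], [392, 197, 545, -197, 154], [393, 197, 545, -200, 155], [394, 197, 545, -202, 157], [390, 198, 547, -197, 129], [391, 198, 545, -198, 137], [393, 198, 542, -200, 156], [394, 198, 542, -202, 158], [395, 198, 542, -204, 158], [396, 198, 542, -207, 159], [390, 199, 545, -197, 126], [395, 199, 540, -205, 156], [396, 199, 539, -206, 159], [397, 199, 539, -209, 161], [396, 200, 537, -207, 158], [397, 200, 537, -209, 158], [398, 200, 537, -211, 160], [397, 201, 534, -209, 159], [398, 201, 535, -212, 158], [399, 201, 535, -215, 156], [398, 202, 532, -212, 156], [399, 202, 532, -214, 157], [399, 203, 530, -215, 155], [400, 203, 531, -218, 152], [399, 204, 529, -216, 147], [400, 2
[... 366 characters left out ...]
125 23 [ 0.5409 -0.2048  0.1449] [0.0066 0.0085 0.0103]
[[250, 170, 538, -209, 161], [251, 170, 535, -209, 159], [250, 171, 539, -209, 158], [251, 171, 537, -207, 157], [250, 172, 529, -220, 144], [251, 172, 541, -203, 157], [250, 173, 532, -217, 143], [251, 173, 544, -201, 156], [250, 174, 530, -220, 137], [251, 174, 543, -202, 151], [250, 175, 529, -221, 133], [251, 175, 545, -201, 149], [252, 175, 545, -197, 151], [251, 176, 548, -198, 149], [252, 176, 544, -199, 146], [251, 177, 547, -200, 144], [252, 177, 546, -197, 144], [251, 178, 532, -215, 125], [252, 178, 545, -198, 140], [252, 179, 545, -198, 136], [252, 180, 547, -197, 133], [252, 181, 549, -195, 132], [252, 182, 549, -196, 127]]
```

View pics/c3.png

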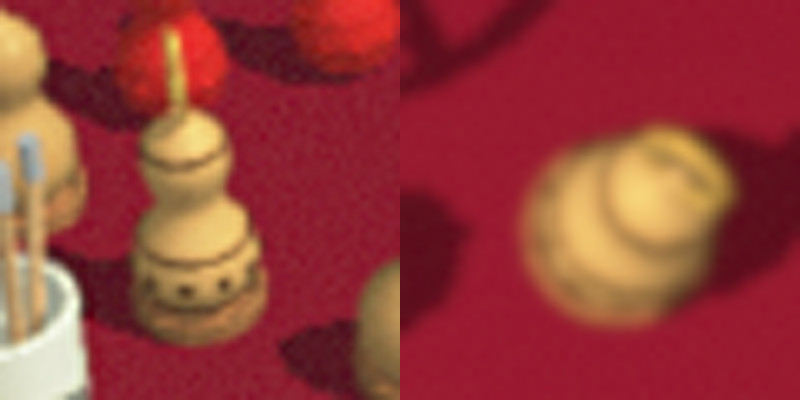

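```bash
python3 -m jog '[[[0.026,0.026,-0.02],[0,0,0.44]],[[0.052,0.052,-0.04],[0,0,0.88]],[[0.078,0.078,-0.06],[0,0,1.32]],[[0.104,0.104,-0.08],[0,0,1.76]],[[0.13,0.13,-0.1],[0,0,2.2]],[[0.156,0.156,-0.12],[0,0,2.64]],[[0.182,0.182,-0.14],[0,0,3.08]],[[0.208,0.208,-0.16],[0,0,3.52]],[[0.234,0.234,-0.18],[0,0,3.96]],[[0.26,0.26,-0.2],[0,0,4.4]]]' 0.0
```

```text
time_s: 1.38
tcp_pos: [0.3773, -0.2405, 0.4231]
ee_rot: [[0.001, 1.0, 0.001], [1.0, -0.001, -0.0], [-0.0, 0.001, -1.0]]
wrist_force: [0.8, -0.2, 0.6]
gripper_width: 0.326
```

```bash
python3 -m jog '[[[0.038,0.016,0],[0,0,0]],[[0.076,0.032,0],[0,0,0]],[[0.114,0.048,0],[0,0,0]],[[0.152,0.064,0],[0,0,0]],[[0.19,0.08,0],[0,0,0]],[[0.228,0.097,0],[0,0,0]],[[0.266,0.114,0],[0,0,0]],[[0.304,0.13,0],[0,0,0]],[[0.342,0.147,0],[0,0,0]],[[0.38,0.163,0],[0,0,0]]]' 0.0
python3 - <<'E'
from h import *
s=r.sense();print(np.round(s["joints"],1))
E
```

```text
time_s: 2.22
tcp_pos: [0.5403, 0.14, 0.422]
ee_rot: [[-0.001, 1.0, 0.001], [1.0, 0.001, 0.0], [0.0, 0.001, -1.0]]
wrist_force: [1.0, -0.7, 0.7]
gripper_width: 0.007
[  31.2   11.5   13.5    0.   -91.9 -121.1]
```

```bash
python3 -m jog '[[[0.02,0.01,0.01],[0,0,0]],[[0.035,0.015,0.03],[0,0,0]],[[0.035,0.015,0.05],[0,0,0]],[[0.035,0.015,0.07],[0,0,0]],[[0.035,0.015,0.09],[0,0,0]],[[0.035,0.015,0.105],[0,0,0]],[[0.035,0.015,0.118],[0,0,0]],[[0.035,0.015,0.128],[0,0,0]],[[0.035,0.015,0.135],[0,0,0]],[[0.035,0.015,0.14],[0,0,0]]]' 0.0
python3 - <<'E'
from h import *
im,d=cap("top","2");im2,d=cap("scene","2")
cv2.imwrite("pics/c4.png",np.hstack([cv2.resize(im[70:230,170:330],(400,400)),cv2.resize(im2[110:310,240:440],(400,400))]))
c=np.array([.6245,.163])
for k in range(10):
  import math
print("finger ang deg along arc r=.07:")
for a in (170,180,190,200,215,230,245,260,270,280,290,300,310):
  t=np.radians(a);print(a,(c+.07*np.array([np.cos(t),np.sin(t)])).round(4))
E
```

```text
time_s: 3.05
tcp_pos: [0.555, 0.1729, 0.2811]
ee_rot: [[-0.001, 1.0, -0.0], [1.0, 0.001, -0.0], [-0.0, -0.0, -1.0]]
wrist_force: [0.7, 0.0, 0.5]
gripper_width: 0.001
finger ang deg along arc r=.07:
170 [0.5556 0.1752]
180 [0.5545 0.163 ]
190 [0.5556 0.1508]
200 [0.5587 0.1391]
215 [0.5672 0.1228]
230 [0.5795 0.1094]
245 [0.5949 0.0996]
260 [0.6123 0.0941]
270 [0.6245 0.093 ]
280 [0.6367 0.0941]
290 [0.6484 0.0972]
300 [0.6595 0.1024]
310 [0.6695 0.1094]
```

View pics/c4.png

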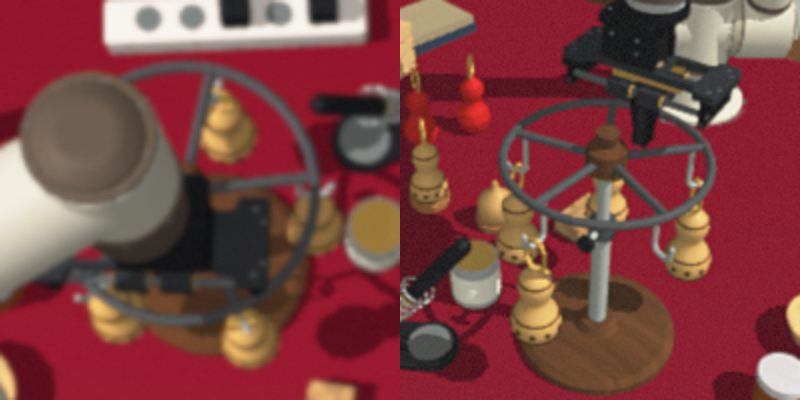

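Run:
```python
import numpy as np
for a0 in (170,197.5,225,252.5,280):
  p=lambda a:.07*np.array([np.sin(np.radians(a)),np.cos(np.radians(a))])
  print(a0,[ (p(a0+2.75*k)-p(a0)).round(3).tolist() for k in range(1,11)])
```

```text
170 [[-0.003, -0.001], [-0.007, -0.001], [-0.01, -0.001], [-0.013, -0.001], [-0.017, -0.001], [-0.02, -0.001], [-0.023, -0.0], [-0.027, 0.0], [-0.03, 0.001], [-0.033, 0.002]]
197.5 [[-0.003, 0.001], [-0.006, 0.002], [-0.009, 0.004], [-0.012, 0.005], [-0.015, 0.007], [-0.018, 0.009], [-0.021, 0.011], [-0.023, 0.013], [-0.026, 0.015], [-0.028, 0.017]]
225 [[-0.002, 0.002], [-0.005, 0.005], [-0.007, 0.008], [-0.009, 0.01], [-0.01, 0.013], [-0.012, 0.016], [-0.014, 0.019], [-0.015, 0.022], [-0.016, 0.025], [-0.017, 0.028]]
252.5 [[-0.001, 0.003], [-0.002, 0.006], [-0.002, 0.01], [-0.003, 0.013], [-0.003, 0.016], [-0.003, 0.02], [-0.003, 0.023], [-0.003, 0.027], [-0.003, 0.03], [-0.002, 0.033]]
280 [[0.001, 0.003], [0.001, 0.007], [0.002, 0.01], [0.004, 0.013], [0.005, 0.016], [0.006, 0.019], [0.008, 0.022], [0.01, 0.025], [0.011, 0.028], [0.013, 0.03]]
```

```bash
python3 -m jog '[[[-0.003,-0.001,0],[0,0,0]],[[-0.007,-0.001,0],[0,0,0]],[[-0.01,-0.001,0],[0,0,0]],[[-0.013,-0.001,0],[0,0,0]],[[-0.017,-0.001,0],[0,0,0]],[[-0.02,-0.001,0],[0,0,0]],[[-0.023,0,0],[0,0,0]],[[-0.027,0,0],[0,0,0]],[[-0.03,0.001,0],[0,0,0]],[[-0.033,0.002,0],[0,0,0]]]'
python3 -m jog '[[[-0.003,0.001,0],[0,0,0]],[[-0.006,0.002,0],[0,0,0]],[[-0.009,0.004,0],[0,0,0]],[[-0.012,0.005,0],[0,0,0]],[[-0.015,0.007,0],[0,0,0]],[[-0.018,0.009,0],[0,0,0]],[[-0.021,0.011,0],[0,0,0]],[[-0.023,0.013,0],[0,0,0]],[[-0.026,0.015,0],[0,0,0]],[[-0.028,0.017,0],[0,0,0]]]'
```

```text
time_s: 3.98
tcp_pos: [0.5571, 0.1397, 0.2817]
ee_rot: [[-0.001, 1.0, -0.0], [1.0, 0.001, -0.0], [-0.0, -0.0, -1.0]]
wrist_force: [0.3, 1.5, 0.4]
gripper_width: 0.01
time_s: 4.82
tcp_pos: [0.5743, 0.1115, 0.2816]
ee_rot: [[-0.001, 1.0, -0.0], [1.0, 0.001, -0.0], [-0.0, -0.0, -1.0]]
wrist_force: [0.4, -0.1, -0.1]
gripper_width: 0.007
```

```bash
python3 -m jog '[[[-0.002,0.002,0],[0,0,0]],[[-0.005,0.005,0],[0,0,0]],[[-0.007,0.008,0],[0,0,0]],[[-0.009,0.01,0],[0,0,0]],[[-0.01,0.013,0],[0,0,0]],[[-0.012,0.016,0],[0,0,0]],[[-0.014,0.019,0],[0,0,0]],[[-0.015,0.022,0],[0,0,0]],[[-0.016,0.025,0],[0,0,0]],[[-0.017,0.028,0],[0,0,0]]]'
python3 -m jog '[[[-0.001,0.003,0],[0,0,0]],[[-0.002,0.006,0],[0,0,0]],[[-0.002,0.01,0],[0,0,0]],[[-0.003,0.013,0],[0,0,0]],[[-0.003,0.016,0],[0,0,0]],[[-0.003,0.02,0],[0,0,0]],[[-0.003,0.023,0],[0,0,0]],[[-0.003,0.027,0],[0,0,0]],[[-0.003,0.03,0],[0,0,0]],[[-0.002,0.033,0],[0,0,0]]]'
cat > wheel.py <<'E'
from h import *
import sys
from scipy.spatial.transform import Rotation
tag=sys.argv[1]
C=np.array([.6245,.163])
ims=[]
for cam in("top","scene"):
    im,d=cap(cam,tag); ims.append(im); P,u,v=cloud(cam,d,np.ones_like(d,bool))
    rr=np.hypot(*(P[:,:2]-C).T); az=np.degrees(np.arctan2(*(P[:,:2]-C).T[::-1]))%72
    m=(rr>.04)&(rr<.105)&(P[:,2]>.288)&(P[:,2]<.305)
    ph=np.degrees(np.angle(np.exp(1j*np.radians(az[m]*5)).mean()))/5%72
    print(cam,m.sum(),"spoke az mod 72:",ph.round(1),"quality",abs(np.exp(1j*np.radians(az[m]*5)).mean()).round(2),"-> free err from 180:",((ph-36+36)%72-36).round(1))
cv2.imwrite(f"pics/w{tag}.png",np.hstack([cv2.resize(ims[0][70:230,170:330],(400,400)),cv2.resize(ims[1][110:310,240:440],(400,400))]))
E
python3 wheel.py 3
```

```text
time_s: 5.65
tcp_pos: [0.6024, 0.0949, 0.2816]
ee_rot: [[-0.001, 1.0, -0.0], [1.0, 0.001, -0.0], [-0.0, -0.0, -1.0]]
wrist_force: [-1.4, 0.7, 0.2]
gripper_width: 0.005
time_s: 6.48
tcp_pos: [0.6354, 0.0928, 0.2816]
ee_rot: [[-0.001, 1.0, -0.0], [1.0, 0.001, -0.0], [-0.0, -0.0, -1.0]]
wrist_force: [-0.9, -0.2, -0.2]
gripper_width: 0.006
top 342 spoke az mod 72: 6.7 quality 0.97 -> free err from 180: -29.3
scene 521 spoke az mod 72: 6.9 quality 0.93 -> free err from 180: -29.1
```

View pics/w3.png

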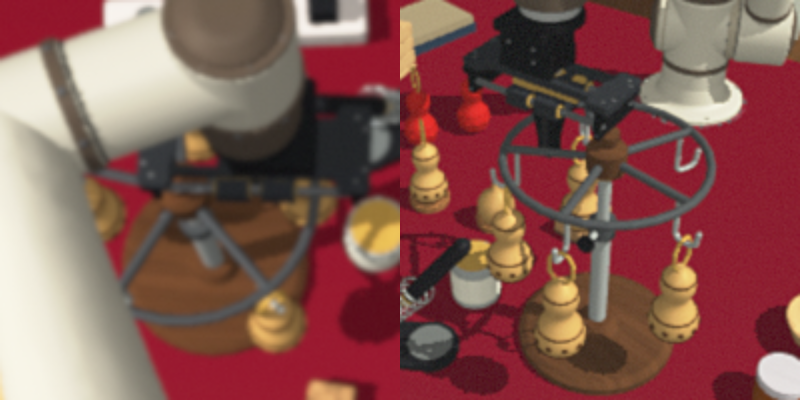

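```bash
python3 -m jog '[[[0.001,0.003,0],[0,0,0]],[[0.001,0.007,0],[0,0,0]],[[0.002,0.01,0],[0,0,0]],[[0.004,0.013,0],[0,0,0]],[[0.005,0.016,0],[0,0,0]],[[0.006,0.019,0],[0,0,0]],[[0.007,0.021,0],[0,0,0]],[[0.008,0.023,0],[0,0,0]],[[0.009,0.025,0],[0,0,0]],[[0.01,0.026,0],[0,0,0]]]'
python3 wheel.py 4
```

```text
time_s: 7.42
tcp_pos: [0.6614, 0.1031, 0.2816]
ee_rot: [[-0.001, 1.0, 0.0], [1.0, 0.001, 0.0], [0.0, 0.0, -1.0]]
wrist_force: [-0.1, -0.8, -0.9]
gripper_width: 0.006
top 352 spoke az mod 72: 29.7 quality 0.97 -> free err from 180: -6.3
scene 511 spoke az mod 72: 28.9 quality 0.91 -> free err from 180: -7.1
```

View pics/w4.png

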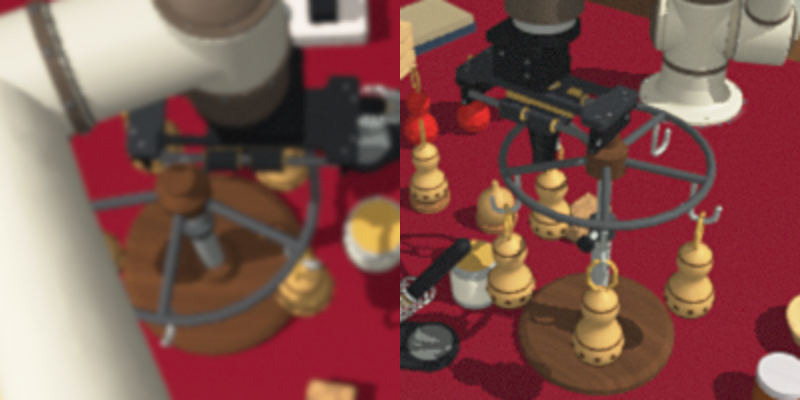

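```bash
python3 -m jog '[[[0.001,0.002,0],[0,0,0]],[[0.002,0.004,0],[0,0,0]],[[0.004,0.006,0],[0,0,0]],[[0.0045,0.0065,0],[0,0,0]],[[0.0045,0.0065,0],[0,0,0]],[[0.002,0.002,0],[0,0,0]],[[0,-0.001,0],[0,0,0]],[[-0.001,-0.003,-0.01],[0,0,0]],[[-0.001,-0.003,-0.04],[0,0,0]],[[-0.001,-0.003,-0.08],[0,0,0]]]'
python3 wheel.py 5
```

```text
time_s: 8.35
tcp_pos: [0.6564, 0.1015, 0.3601]
ee_rot: [[-0.001, 1.0, -0.007], [1.0, 0.001, -0.002], [-0.002, -0.007, -1.0]]
wrist_force: [1.2, 0.2, 0.1]
gripper_width: 0.007
top 430 spoke az mod 72: 37.4 quality 0.97 -> free err from 180: 1.4
scene 519 spoke az mod 72: 37.3 quality 0.98 -> free err from 180: 1.3
```

View pics/w5.png

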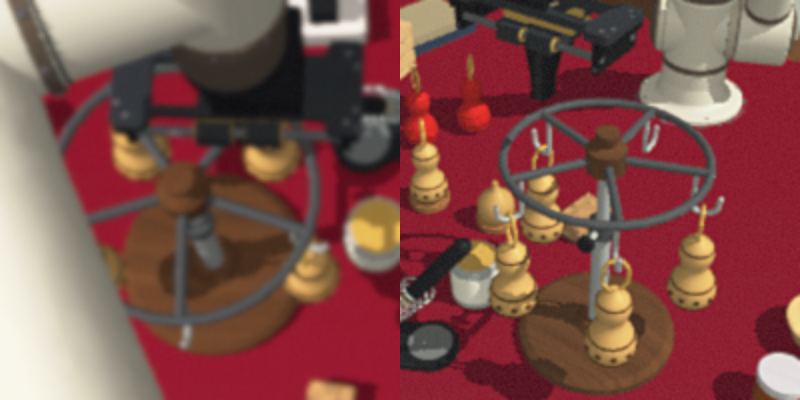

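```bash
python3 -m jog '[[[0.008,-0.005,-0.005],[0,0,0]],[[0.025,-0.014,-0.005],[0,0,0]],[[0.045,-0.026,-0.005],[0,0,0]],[[0.057,-0.033,-0.005],[0,0,0]],[[0.059,-0.034,-0.005],[0,0,0]],[[0.059,-0.034,0.003],[0,0,0]],[[0.059,-0.034,0.01],[0,0,0]],[[0.059,-0.034,0.016],[0,0,0]],[[0.059,-0.034,0.02],[0,0,0]],[[0.059,-0.034,0.02],[0,0,0]]]'
python3 -m jog '[[[0,0,0.001],[0,0,0]],[[0,0,0.002],[0,0,0]],[[0,0,0.003],[0,0,0]],[[0,0,0.004],[0,0,0]],[[0,0,0.005],[0,0,0]],[[0,0,0.006],[0,0,0]],[[0,0,0.007],[0,0,0]],[[0,0,0.008],[0,0,0]],[[0,0,0.009],[0,0,0]],[[0,0,0.009],[0,0,0]]]'
```

```text
time_s: 9.28
tcp_pos: [0.6238, 0.1602, 0.3397]
ee_rot: [[0.0, 1.0, -0.003], [1.0, -0.0, -0.001], [-0.001, -0.003, -1.0]]
wrist_force: [-0.3, 0.3, -0.3]
gripper_width: 0.008
time_s: 10.12
tcp_pos: [0.6239, 0.161, 0.3323]
ee_rot: [[-0.001, 1.0, -0.0], [1.0, 0.001, -0.0], [-0.0, -0.0, -1.0]]
wrist_force: [0.1, 0.9, 0.1]
gripper_width: 0.004
```

```bash
python3 -m jog '[[[0,0,0.0005],[0,0,0]],[[0,0,0.001],[0,0,0]],[[0,0,0.0015],[0,0,0]],[[0,0,0.002],[0,0,0]],[[0,0,0.0025],[0,0,0]],[[0,0,0.0025],[0,0,0]],[[0,0,0.003],[0,0,0]],[[0,0,0.003],[0,0,0]],[[0,0,0.003],[0,0,0]],[[0,0,0.003],[0,0,0]]]'
```

```text
time_s: 10.95
tcp_pos: [0.6241, 0.161, 0.3309]
ee_rot: [[-0.001, 1.0, 0.002], [1.0, 0.001, 0.0], [0.0, 0.002, -1.0]]
wrist_force: [-1.6, 0.8, 4.9]
gripper_width: 0.004
```

Run:
```python
from h import *
from scipy.optimize import least_squares
B=[]
for cam in("top","scene"):
    d=np.load(f"pics/{cam}0.npy"); P,u,v=cloud(cam,d,np.ones_like(d,bool))
    k=(np.hypot(P[:,0]-.538,P[:,1]+.207)<.04)
    Q=P[k]
    for lo,hi,zc,R in((.03,.056,.034,.030),(.078,.108,.092,.021)):
        S=Q[(Q[:,2]>lo)&(Q[:,2]<hi)]
        s=least_squares(lambda p:np.linalg.norm(S-p,axis=1)-R,[.538,-.207,zc],loss="soft_l1",f_scale=.002); print(cam,s.x.round(4),np.sqrt(np.mean(s.fun**2)).round(4))
    b=Q[Q[:,2]>.128]; B.append(b); w=b[:,:2]; m=w.mean(0); U=np.linalg.svd(w-m)[2][0]; pr=(w-m)@U
    print(cam,"bail az",np.degrees(np.arctan2(U[1],U[0])).round(1),"mid",(m+U*(pr.max()+pr.min())/2).round(4),"len",np.ptp(pr).round(4),"zmax",b[:,2].max().round(3))
w=np.vstack(B)[:,:2];U=np.linalg.svd(w-w.mean(0))[2][0];print(np.degrees(np.arctan2(U[1],U[0])))
```

```text
top [ 0.5385 -0.2082  0.0337] 0.0012
top [ 0.5391 -0.2081  0.0902] 0.0014
top bail az -130.5 mid [ 0.5383 -0.207 ] len 0.0305 zmax 0.161
scene [ 0.5364 -0.2093  0.0334] 0.0017
scene [ 0.5368 -0.209   0.0913] 0.0017
scene bail az 52.6 mid [ 0.5387 -0.2077] len 0.0325 zmax 0.161
-129.3313927817916
```

```bash
cat >> h.py <<'E'
from scipy.spatial.transform import Rotation as Ro
def toolR(az,tilt):
    a,t=np.radians(az),np.radians(tilt); f=np.array([np.cos(a),np.sin(a),0]); z=np.sin(t)*f-np.cos(t)*np.array([0,0,1]); y=np.cos(t)*f+np.sin(t)*np.array([0,0,1])
    x=np.cross(y,z); return np.c_[x,y,z]
def go(p,R,p0=None,R0=None):
    s=r.sense(); p0=np.array(s["tcp_pos"]) if p0 is None else p0; R0=np.array(s["ee_rot"]) if R0 is None else R0
    print("shift",(R0.T@(np.array(p)-p0)).round(4).tolist(),"turn",(Ro.from_matrix(R0.T@R).as_rotvec(degrees=True)/5).round(3).tolist(),"pos",np.round(p,3).tolist())
def rows(p,R,n,p0=None,R0=None):
    s=r.sense(); p0=np.array(s["tcp_pos"]) if p0 is None else p0; R0=np.array(s["ee_rot"]) if R0 is None else R0
    go(p,R,p0,R0)
E
python3 - <<'E'
from h import *
R=toolR(-39,40);print(R.round(3), np.linalg.det(R))
w=np.array([.538,-.2083,.070])
for b in(.22,.1,0): go(w+R[:,2]*(.019-b),R)
s=r.sense();print(np.round(s["joints"],1))
E
```

```text
[[ 0.629  0.595  0.5  ]
 [ 0.777 -0.482 -0.405]
 [ 0.     0.643 -0.766]] 0.9999999999999997
shift [-0.2878, -0.187, 0.1066] turn [-7.666, -2.735, 7.483] pos [0.438, -0.127, 0.224]
shift [-0.3365, -0.1272, 0.1986] turn [-7.666, -2.735, 7.483] pos [0.498, -0.176, 0.132]
shift [-0.377, -0.0774, 0.2752] turn [-7.666, -2.735, 7.483] pos [0.547, -0.216, 0.055]
[  28.8   21.3   14.5    0.   -83.1 -118.8]
```

```bash
python3 -m jog '[[[0,0,-0.035],[0,0,0]],[[0,0,-0.07],[0,0,0]],[[-0.01,-0.015,-0.095],[0,0,0]],[[-0.03,-0.04,-0.1],[0,0,0]],[[-0.055,-0.06,-0.1],[0,0,0]],[[-0.08,-0.085,-0.1],[-0.77,-0.27,0.75]],[[-0.105,-0.105,-0.1],[-1.53,-0.55,1.5]],[[-0.13,-0.125,-0.1],[-2.3,-0.82,2.24]],[[-0.155,-0.145,-0.1],[-3.07,-1.09,2.99]],[[-0.18,-0.165,-0.1],[-3.83,-1.37,3.74]]]' 0.087
python3 - <<'E'
from h import *
R=toolR(-39,40)
w=np.array([.538,-.2083,.070])
for b in(.22,.1,0): go(w+R[:,2]*(.019-b),R)
s=r.sense();print(np.round(s["joints"],1))
E
```

```text
time_s: 11.78
tcp_pos: [0.458, -0.0205, 0.4295]
ee_rot: [[0.336, 0.891, 0.306], [0.94, -0.296, -0.169], [-0.06, 0.344, -0.937]]
wrist_force: [-0.6, 0.2, 0.0]
gripper_width: 0.678
shift [-0.0946, -0.0574, 0.2043] turn [-3.811, -1.351, 3.708] pos [0.438, -0.127, 0.224]
shift [-0.1145, -0.0212, 0.317] turn [-3.811, -1.351, 3.708] pos [0.498, -0.176, 0.132]
shift [-0.1311, 0.0089, 0.4109] turn [-3.811, -1.351, 3.708] pos [0.547, -0.216, 0.055]
[  29.5   -9.4  -16.3   18.2  -72.9 -142.3]
```

```bash
python3 -m jog '[[[-0.01,-0.006,0.02],[-0.38,-0.13,0.37]],[[-0.02,-0.012,0.042],[-0.77,-0.27,0.75]],[[-0.03,-0.018,0.065],[-1.2,-0.42,1.15]],[[-0.04,-0.024,0.087],[-1.6,-0.57,1.55]],[[-0.05,-0.03,0.11],[-2.0,-0.71,1.95]],[[-0.06,-0.036,0.132],[-2.4,-0.85,2.35]],[[-0.07,-0.042,0.155],[-2.8,-1.0,2.75]],[[-0.08,-0.048,0.178],[-3.2,-1.14,3.12]],[[-0.088,-0.053,0.193],[-3.6,-1.28,3.5]],[[-0.0945,-0.0575,0.204],[-3.81,-1.35,3.71]]]' 0.087
python3 - <<'E'
from h import *
R=toolR(-39,40)
w=np.array([.538,-.2083,.070])
for b in(.22,.1,0): go(w+R[:,2]*(.019-b),R)
s=r.sense();print(np.round(s["joints"],1))
E
```

```text
time_s: 12.62
tcp_pos: [0.4322, -0.1611, 0.2713]
ee_rot: [[0.598, 0.652, 0.465], [0.801, -0.484, -0.351], [-0.004, 0.583, -0.812]]
wrist_force: [-1.4, 0.5, 0.6]
gripper_width: 1.004
shift [0.0307, -0.0406, 0.029] turn [-0.867, -0.242, 0.382] pos [0.438, -0.127, 0.224]
shift [0.028, -0.0316, 0.1486] turn [-0.867, -0.242, 0.382] pos [0.498, -0.176, 0.132]
shift [0.0258, -0.024, 0.2483] turn [-0.867, -0.242, 0.382] pos [0.547, -0.216, 0.055]
[   8.9  -12.1  -54.7   52.4  -31.9 -177.4]
```

```bash
python3 -m jog '[[[0,0,0],[0,0,-1.4]],[[0,0,0],[0,0,-2.8]],[[0,0,0],[0,0,-4.2]],[[0,0,0],[0,0,-5.6]],[[0,0,0],[0,0,-7]],[[0,0,0],[0,0,-8.4]],[[0,0,0],[0,0,-9.8]],[[0,0,0],[0,0,-11.2]],[[0,0,0],[0,0,-12.6]],[[0,0,0],[0,0,-14]]]' 0.087
python3 -m jog '[[[0,0,0],[0,0,-1.4]],[[0,0,0],[0,0,-2.8]],[[0,0,0],[0,0,-4.2]],[[0,0,0],[0,0,-5.6]],[[0,0,0],[0,0,-7]],[[0,0,0],[0,0,-8.4]],[[0,0,0],[0,0,-9.8]],[[0,0,0],[0,0,-11.2]],[[0,0,0],[0,0,-12.6]],[[0,0,0],[0,0,-14]]]' 0.087
python3 - <<'E'
from h import *
R=toolR(-39,40)@np.diag([-1,-1,1])
w=np.array([.538,-.2083,.070])
for b in(.22,.18,.1,0): go(w+R[:,2]*(.019-b),R)
s=r.sense();print(np.round(s["joints"],1))
E
```

```text
time_s: 13.45
tcp_pos: [0.4335, -0.1596, 0.2729]
ee_rot: [[-0.413, 0.781, 0.468], [0.725, 0.593, -0.35], [-0.551, 0.195, -0.811]]
wrist_force: [-0.3, 0.4, 0.4]
gripper_width: 1.001
time_s: 14.28
tcp_pos: [0.4335, -0.1596, 0.2729]
ee_rot: [[-0.875, -0.121, 0.468], [-0.31, 0.884, -0.35], [-0.371, -0.451, -0.811]]
wrist_force: [-0.2, 0.5, -0.0]
gripper_width: 1.001
shift [0.0045, 0.0504, 0.0302] turn [0.906, -0.028, -7.537] pos [0.438, -0.127, 0.224]
shift [0.0034, 0.0475, 0.07] turn [0.906, -0.028, -7.537] pos [0.458, -0.143, 0.193]
shift [0.0012, 0.0417, 0.1498] turn [0.906, -0.028, -7.537] pos [0.498, -0.176, 0.132]
shift [-0.0015, 0.0344, 0.2495] turn [0.906, -0.028, -7.537] pos [0.547, -0.216, 0.055]
[  9.1 -12.1 -54.6  52.3 -32.  -37.1]
```

```bash
python3 -m jog '[[[0,0.008,0.008],[0.1,0,-1.0]],[[0,0.015,0.016],[0.25,0,-2.0]],[[0.001,0.023,0.024],[0.4,0,-3.0]],[[0.001,0.03,0.032],[0.5,0,-4.0]],[[0.002,0.037,0.04],[0.6,0,-5.0]],[[0.002,0.043,0.048],[0.7,0,-6.0]],[[0.003,0.0475,0.055],[0.8,0,-7.0]],[[0.0035,0.0475,0.063],[0.9,-0.03,-7.54]],[[0.0035,0.0475,0.07],[0.9,-0.03,-7.54]],[[0.0035,0.0475,0.07],[0.9,-0.03,-7.54]]]' 0.087
python3 - <<'E'
from h import *
R=toolR(-39,40)@np.diag([-1,-1,1])
w=np.array([.538,-.2083,.070])
for b in(.22,.18,.1,0): go(w+R[:,2]*(.019-b),R)
s=r.sense();print(np.round(s["joints"],1))
for c in("scene","top"):
  im,d=cap(c,"6")
  if c=="scene": a=cv2.resize(im[60:260,160:360],(400,400))
  else: b=cv2.resize(im[130:290,320:480],(400,400))
cv2.imwrite("pics/c6.png",np.hstack([a,b]))
E
```

```text
time_s: 15.12
tcp_pos: [0.4781, -0.1497, 0.2004]
ee_rot: [[-0.629, -0.596, 0.499], [-0.777, 0.488, -0.398], [-0.007, -0.638, -0.77]]
wrist_force: [1.3, -0.1, 1.5]
gripper_width: 0.998
shift [0.0077, 0.0202, -0.0474] turn [0.075, 0.056, -0.05] pos [0.438, -0.127, 0.224]
shift [0.0079, 0.0199, -0.0074] turn [0.075, 0.056, -0.05] pos [0.458, -0.143, 0.193]
shift [0.0083, 0.0194, 0.0726] turn [0.075, 0.056, -0.05] pos [0.498, -0.176, 0.132]
shift [0.0088, 0.0187, 0.1726] turn [0.075, 0.056, -0.05] pos [0.547, -0.216, 0.055]
[-17.7  -2.1 -61.2 117.  -14.7 -44.7]
```

View pics/c6.png

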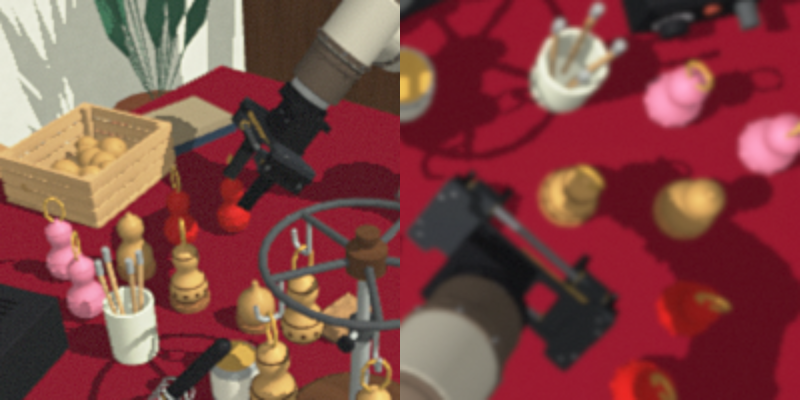

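```bash
cat > kin.py <<'E'
import numpy as np
from scipy.optimize import least_squares
from scipy.spatial.transform import Rotation as Ro
D=[([-53.1356,22.0908,.3784,-.0304,-68.4101,-14.8187],[.2344,-.5787,.2214],[-.0009,.002,-1]),
([31.2,11.5,13.5,0,-91.9,-121.1],[.5403,.14,.422],[.001,0,-1]),
([28.8,21.3,14.5,0,-83.1,-118.8],[.6241,.161,.3309],[.002,0,-1]),
([29.5,-9.4,-16.3,18.2,-72.9,-142.3],[.458,-.0205,.4295],[.306,-.169,-.937]),
([8.9,-12.1,-54.7,52.4,-31.9,-177.4],[.4322,-.1611,.2713],[.465,-.351,-.812]),
([9.1,-12.1,-54.6,52.3,-32,-37.1],[.4335,-.1596,.2729],[.468,-.35,-.811]),
([-17.7,-2.1,-61.2,117,-14.7,-44.7],[.4781,-.1497,.2004],[.499,-.398,-.77])]
def R(ax,d): return Ro.from_euler(ax,d,degrees=True).as_matrix()
def fk(p,q,s4=1):
    a,L1,L2,e,h,lat,L3=p; j=q; s=np.sin(np.radians(j[1]));c=np.cos(np.radians(j[1])); f=np.radians(j[1]-j[2])
    w=np.array([a+L1*s+L2*np.cos(f)-e*np.sin(f),-lat,h+L1*c-L2*np.sin(f)-e*np.cos(f)])
    Rf=R('z',j[0])@R('y',j[1]-j[2])@R('x',s4*j[3])@R('y',-j[4])
    z=Rf[:,0]; return R('z',j[0])@w+L3*z, z, Rf
if __name__=="__main__":
  for s4 in(1,-1):
    def res(p):
        o=[]
        for q,x,z in D:
            P,Z,_=fk(p,q,s4); o+=list(P-x)+list(.3*(Z-z))
        return o
    s=least_squares(res,[0,.45,.45,0,.3,.16,.25]); print(s4,s.x.round(4),np.abs(s.fun).max().round(4),np.sqrt(np.mean(s.fun**2)).round(4))
    if s4==1 or s.cost<best: best=s.cost; b=(s4,s.x)
  np.save("kin.npy",np.r_[b[0],b[1]])
  # j6
  for q,x,z in D[:1]: print(fk(b[1],q,b[0])[2].round(3))
E
python3 kin.py
```

```text
1 [ 0.3171  0.4049  0.1296 -0.1515 -0.2059  0.1579 -0.0491] 0.2485 0.0744
-1 [ 0.1871  0.4952  0.2409 -0.0864  0.036   0.1275  0.2053] 0.1647 0.0327
[[-0.001  0.8    0.6  ]
 [ 0.002  0.6   -0.8  ]
 [-1.     0.    -0.002]]
```

```bash
cat > kin2.py <<'E'
from kin import *
def fk2(p,q):
    a,L1,L2,e,h,lat,L3,lat4,e4,e5=p; j=q; s=np.sin(np.radians(j[1]));c=np.cos(np.radians(j[1])); f=np.radians(j[1]-j[2])
    w=np.array([a+L1*s,-lat,h+L1*c])
    Rf=R('y',j[1]-j[2]); R4=Rf@R('x',-j[3]); R5=R4@R('y',-j[4])
    w=w+Rf@np.array([L2,0,-e])+R4@np.array([0,-lat4,e4])+R5@np.array([L3,0,e5])
    Z=R('z',j[0]); return Z@w,Z@R5[:,0],Z@R5
if __name__=="__main__":
    from scipy.optimize import least_squares
    def res(p,full=True):
        o=[]
        for q,x,z in D:
            P,Zz,_=fk2(p,q); o+=list(P-x)+list(.3*(Zz-z))
        return np.r_[o,np.array(p)*1e-4]
    s=least_squares(res,[0,.45,.45,0,.3,.16,.25,0,0,0]); print(s.x.round(4),np.abs(s.fun).max().round(4))
    print(s.fun[:42].reshape(7,6).round(3))
    np.save("kin2.npy",s.x)
E
python3 kin2.py
```

```text
[ 4.000e-04  5.643e-01  4.214e-01 -8.000e-04  1.598e-01  2.000e-04
  3.053e-01  1.596e-01 -7.000e-04  2.000e-04] 0.0005
[[-0.    -0.     0.     0.     0.     0.   ]
 [-0.     0.     0.     0.     0.     0.   ]
 [ 0.    -0.    -0.    -0.     0.     0.   ]
 [-0.     0.     0.     0.    -0.     0.   ]
 [ 0.     0.     0.001  0.     0.     0.   ]
 [-0.    -0.    -0.    -0.     0.    -0.   ]
 [-0.    -0.    -0.    -0.     0.    -0.   ]]
```

```bash
cat > ik.py <<'E'
from kin2 import *
from h import toolR
P=np.load("kin2.npy"); P[np.abs(P)<.001]=0
LO=np.array([-179.83,-69.29,-61.27,-181.25,-171.15,-177.46])+1; HI=np.array([179.83,118.12,80.66,117.63,-9.14,177.46])-1
# tool frame from R5: tool z=R5x ; tool x at j6
R0=np.array([[-.3752,.927,-.0009],[.927,.3752,.002],[.0022,-.0001,-1]])
A=fk2(P,D[0][0])[2].T@R0   # = M * Rz(s*j6)
def FK(q,s=1):
    M=A@R('z',-s*D[0][0][5]); p,_,r5=fk2(P,q); return p,r5@M@R('z',s*q[5])
def ik(p,Rt,seeds=40,q0=None,s=1):
    rng=np.random.default_rng(0); sols=[]
    def res(q):
        a,b=FK(q,s); return np.r_[a-p,.2*(b-Rt).ravel()]
    S=([np.clip(q0,LO+.1,HI-.1)] if q0 is not None else [])+[rng.uniform(LO,HI) for _ in range(seeds)]
    for x0 in S:
        o=least_squares(res,x0,bounds=(LO,HI),xtol=1e-10,x_scale=30.)
        if np.abs(o.fun).max()<1e-3 and not any(np.abs(o.x-t).max()<3 for t in sols): sols.append(o.x)
    return sols
E
python3 - <<'E'
from ik import *
# check s
Rt6=np.array([[-.629,-.596,.499],[-.777,.488,-.398],[-.007,-.638,-.77]])
for s in(1,-1): print(s,FK(D[6][0],s)[1].round(3).tolist())
E
```

```text
1 [[0.199, -0.844, 0.499], [-0.813, -0.426, -0.396], [0.547, -0.327, -0.771]]
-1 [[-0.629, -0.597, 0.499], [-0.778, 0.488, -0.396], [-0.007, -0.637, -0.771]]
```

Run:
```python
from ik import *
w=np.array([.538,-.2083,.070]); hk=np.array([.5085,.160,.1545])
def show(name,c,az,tilt,backs,lifts=(0,)):
  for flip in(0,1):
    Rt=toolR(az,tilt)@(np.diag([-1,-1,1]) if flip else np.eye(3))
    for b in backs:
      p=c+Rt[:,2]*(.019-b)
      print(name,az,tilt,"flip",flip,"back",b,[np.round(q).astype(int).tolist() for q in ik(p,Rt,16,s=-1)],flush=True)
for t in(40,35): show("grasp",w,-39,t,(0,.1))
show("graspB",w,141,40,(0,.1))
show("hang",hk,1.3,40,(0,)); show("hangout",hk+np.array([-.05,0,.025]),1.3,40,(0,))
show("hangout",hk+np.array([-.1,0,.025]),1.3,40,(0,))
```

```text
grasp -39 40 flip 0 back 0 []
grasp -39 40 flip 0 back 0.1 []
grasp -39 40 flip 1 back 0 []
grasp -39 40 flip 1 back 0.1 []
grasp -39 35 flip 0 back 0 []
grasp -39 35 flip 0 back 0.1 []
grasp -39 35 flip 1 back 0 []
grasp -39 35 flip 1 back 0.1 []
graspB 141 40 flip 0 back 0 [[-14, 46, 14, -16, -95, 69]]
graspB 141 40 flip 0 back 0.1 [[-16, 48, 29, -16, -108, 67]]
graspB 141 40 flip 1 back 0 [[-14, 46, 14, -16, -95, -111]]
graspB 141 40 flip 1 back 0.1 [[-16, 48, 29, -16, -108, -113]]
hang 1.3 40 flip 0 back 0 []
hang 1.3 40 flip 1 back 0 []
hangout 1.3 40 flip 0 back 0 []
hangout 1.3 40 flip 1 back 0 []
hangout 1.3 40 flip 0 back 0 []
hangout 1.3 40 flip 1 back 0 []
```

```bash
cat > scan.py <<'E'
from ik import *
C=np.array([.6245,.163])
def best(p,Rt,seeds,s=-1,n=25):
    rng=np.random.default_rng(1)
    def res(q):
        a,b=FK(q,s); return np.r_[a-p,.2*(b-Rt).ravel()]
    bb=None
    for x0 in seeds+[rng.uniform(LO,HI) for _ in range(n)]:
        o=least_squares(res,np.clip(x0,LO+.1,HI-.1),bounds=(LO,HI),x_scale=30.,max_nfev=60)
        m=np.linalg.norm(o.fun)
        if bb is None or m<bb[0]: bb=(m,o.x)
        if m<5e-4: break
    return bb
E
cat > s1.py <<'E'
from scan import *
import sys
for tilt in (30,40,50,60,70):
  for az in (-40,-20,0,20,40):
    a=np.radians(az); hk=np.r_[C-.116*np.array([np.cos(a),np.sin(a)]),.1545]
    o=[]
    for flip in(0,1):
      Rt=toolR(az,tilt)@(np.diag([-1,-1,1]) if flip else np.eye(3))
      m,q=best(hk+.019*Rt[:,2],Rt,[np.array([20,0,-40,20,-40,-90.]),np.array([0,0,-50,90,-30,0.]),np.array([0,0,-40,-150,-30,0.])],n=6)
      o.append((round(m,4),np.round(q).astype(int).tolist()))
    print(tilt,az,o,flush=True)
E
time timeout 500 python3 s1.py
```

```text
30 -40 [(np.float64(0.0), [50, 20, -36, 46, -44, 143]), (np.float64(0.0), [50, 20, -36, 46, -44, -37])]
30 -20 [(np.float64(0.0), [41, 13, -50, 67, -28, 148]), (np.float64(0.0), [41, 13, -50, 67, -28, -32])]
30 0 [(np.float64(0.0041), [19, 8, -56, 105, -10, 148]), (np.float64(0.0041), [19, 8, -56, 105, -10, -32])]
30 20 [(np.float64(0.0166), [31, 8, -45, 20, -10, -120]), (np.float64(0.0166), [31, 8, -45, 20, -10, 60])]
30 40 [(np.float64(0.0), [20, 11, -27, -24, -25, -50]), (np.float64(0.0), [20, 11, -27, -24, -25, 130])]
40 -40 [(np.float64(0.0), [50, 22, -41, 61, -47, 129]), (np.float64(0.0), [50, 22, -41, 61, -47, -51])]
40 -20 [(np.float64(0.0), [35, 14, -55, 97, -32, 124]), (np.float64(0.0), [35, 14, -55, 97, -32, -56])]
40 0 [(np.float64(0.0126), [0, 9, -49, -180, -10, 90]), (np.float64(0.0126), [0, 9, -49, -180, -10, -90])]
40 20 [(np.float64(0.0397), [22, 9, -33, -37, -10, -55]), (np.float64(0.0397), [22, 9, -33, -37, -10, 125])]
40 40 [(np.float64(0.0), [12, 11, -25, -46, -25, -24]), (np.float64(0.0), [12, 11, -25, -46, -25, 156])]
50 -40 [(np.float64(0.0), [51, 24, -44, 72,
[... 907 characters left out ...]
127])]
60 40 [(np.float64(0.0), [-12, 16, -27, -90, -43, 33]), (np.float64(0.0), [-12, 16, -27, -90, -43, -147])]
70 -40 [(np.float64(0.0), [53, 32, -48, 83, -71, 101]), (np.float64(0.0), [53, 32, -48, 83, -71, -79])]
70 -20 [(np.float64(0.0197), [39, 25, -60, 117, -67, 95]), (np.float64(0.0197), [39, 25, -60, 117, -67, -85])]
70 0 [(np.float64(0.0217), [-2, 20, -60, -175, -58, 88]), (np.float64(0.0217), [-2, 20, -60, -175, -58, -92])]
70 20 [(np.float64(0.0), [-18, 21, -49, -135, -55, 75]), (np.float64(0.0), [-18, 21, -49, -135, -55, -105])]
70 40 [(np.float64(0.0), [-20, 22, -31, -102, -56, 51]), (np.float64(0.0), [-20, 22, -31, -102, -56, -129])]
real	0m13.579s
user	0m13.666s
sys	0m0.142s
```

```bash
cat > s2.py <<'E'
from scan import *
a=np.radians(1.3); f=np.array([np.cos(a),np.sin(a),0]); hk=np.r_[C-.116*f[:2],.1545]
for tilt in (35,40,45,50):
  for az in (-10,-15,-20,-25,-30):
    o=[];q=np.array([35,14,-50,90,-32,-56.])
    for out,up in((0,0),(0,.025),(.04,.025),(.08,.025)):
      Rt=toolR(az,tilt)@np.diag([-1,-1,1])
      m,q=best(hk-f*out+np.array([0,0,up])+.019*Rt[:,2],Rt,[q],n=5)
      o.append((round(float(m),4),np.round(q).astype(int).tolist()))
    print(tilt,az,o,flush=True)
E
timeout 500 python3 s2.py
```

```text
35 -10 [(0.0, [18, 9, -57, 116, -18, -51]), (0.0, [25, 7, -57, 100, -19, -40]), (0.0027, [30, 3, -60, 94, -22, -39]), (0.0184, [43, 1, -60, 72, -28, -28])]
35 -15 [(0.0, [25, 10, -57, 103, -22, -48]), (0.0, [31, 7, -56, 89, -24, -39]), (0.0, [35, 4, -60, 87, -26, -40]), (0.0122, [45, 1, -60, 71, -31, -34])]
35 -20 [(0.0, [31, 11, -56, 92, -26, -47]), (0.0, [35, 8, -55, 80, -29, -39]), (0.0, [39, 5, -58, 78, -30, -41]), (0.0053, [47, 2, -60, 70, -34, -39])]
35 -25 [(0.0, [35, 12, -55, 82, -30, -47]), (0.0, [39, 10, -53, 73, -33, -39]), (0.0, [43, 6, -56, 71, -34, -41]), (0.0, [49, 3, -60, 67, -37, -43])]
35 -30 [(0.0, [39, 13, -53, 74, -34, -46]), (0.0, [42, 11, -51, 67, -36, -40]), (0.0, [46, 8, -54, 65, -38, -42]), (0.0, [52, 5, -58, 62, -40, -45])]
40 -10 [(0.0131, [21, 9, -58, 117, -23, -54]), (0.0034, [20, 7, -58, 117, -21, -52]), (0.0144, [21, 4, -60, 117, -20, -53]), (0.0337, [44, 1, -60, 76, -31, -33])]
40 -15 [(0.0018, [22, 10, -58, 117, -26, -59]), (0.0, [25, 8, -58, 107, -26, -52]), (0.0101, [33, 5, -60, 95, -29, -47]), (0.0264, [46, 2, -60, 75, -34, -39])]
40 -20 [(0.0, [2
[... 1358 characters left out ...]
-18, -95]), (0.0321, [-2, -2, -60, -180, -18, -95])]
50 -15 [(0.0231, [28, 12, -60, 117, -38, -65]), (0.0146, [27, 9, -60, 117, -36, -63]), (0.0335, [32, 8, -60, 107, -36, -58]), (0.0484, [-3, -2, -60, -180, -17, -97])]
50 -20 [(0.0083, [28, 13, -60, 117, -40, -70]), (0.0001, [27, 11, -60, 117, -39, -67]), (0.0255, [39, 9, -60, 97, -41, -59]), (0.0422, [51, 7, -60, 79, -46, -53])]
50 -25 [(0.0, [31, 15, -60, 111, -43, -71]), (0.0, [33, 12, -59, 105, -42, -66]), (0.0157, [42, 10, -60, 92, -45, -61]), (0.0312, [53, 8, -60, 77, -49, -57])]
50 -30 [(0.0, [36, 16, -59, 100, -45, -70]), (0.0, [39, 13, -58, 94, -46, -65]), (0.0048, [45, 11, -60, 88, -48, -64]), (0.0196, [55, 9, -60, 74, -51, -61])]
```

```bash
cat > s3.py <<'E'
from scan import *
w=np.array([.538,-.2083,.070])
for tilt in (35,40,45,55):
  for az in (-45,-55,-60,-65,-70,-80,-90,105):
    o=[];q=np.array([35,14,-50,90,-32,-56.])
    for b in(0,.06,.12):
      Rt=toolR(az,tilt)@np.diag([-1,-1,1])
      m,q=best(w+(.019-b)*Rt[:,2],Rt,[q,np.array([35,14,-50,-90,-32,56.])],n=5)
      o.append((round(float(m),4),np.round(q).astype(int).tolist()))
    print(tilt,az,o,flush=True)
E
timeout 500 python3 s3.py
```

```text
35 -45 [(0.0207, [-38, 22, -43, -180, -10, -96]), (0.0167, [-18, 13, -56, 117, -18, -51]), (0.0, [-15, 6, -59, 110, -18, -46])]
35 -55 [(0.0141, [-17, 22, -53, 117, -24, -62]), (0.0, [-14, 15, -56, 111, -24, -58]), (0.0, [0, 8, -57, 85, -28, -43])]
35 -60 [(0.0031, [-17, 23, -53, 117, -26, -67]), (0.0, [-8, 16, -55, 99, -27, -57]), (0.0, [5, 10, -54, 76, -32, -43])]
35 -65 [(0.0, [-13, 23, -53, 109, -28, -67]), (0.0, [-3, 17, -54, 88, -30, -55]), (0.0, [8, 12, -52, 68, -36, -43])]
35 -70 [(0.0, [-9, 24, -52, 98, -30, -65]), (0.0, [1, 18, -52, 79, -34, -54]), (0.0, [11, 13, -49, 62, -40, -44])]
35 -80 [(0.0, [-2, 26, -48, 79, -35, -62]), (0.0, [7, 21, -46, 63, -40, -53]), (0.0, [14, 17, -42, 51, -47, -45])]
35 -90 [(0.0, [3, 28, -43, 63, -40, -60]), (0.0, [10, 24, -40, 51, -46, -53]), (0.0, [15, 20, -35, 43, -54, -47])]
35 105 [(0.0, [-20, 39, 7, -28, -81, -134]), (0.0, [-23, 38, 13, -27, -88, -136]), (0.0, [-25, 38, 19, -26, -95, -137])]
40 -45 [(0.0227, [-38, 22, -46, -180, -18, -95]), (0.0243, [-38, 14, -48, -180, -12, -95]), (0.0119, [-14, 6, -60, 117, -22, -53])]
40 -55 [(0.0249,
[... 2083 characters left out ...]
, -56, 117, -52, -80]), (0.0151, [-4, 23, -60, 117, -51, -81]), (0.0256, [9, 18, -60, 98, -51, -73])]
55 -65 [(0.0147, [-7, 30, -57, 117, -53, -84]), (0.0014, [-2, 24, -60, 113, -53, -84]), (0.0081, [11, 19, -60, 95, -53, -76])]
55 -70 [(0.0, [-7, 30, -56, 115, -54, -86]), (0.0, [3, 25, -58, 102, -53, -82]), (0.0, [15, 21, -58, 88, -55, -77])]
55 -80 [(0.0, [1, 32, -53, 95, -54, -83]), (0.0, [11, 28, -52, 83, -56, -78]), (0.0, [20, 25, -50, 70, -59, -73])]
55 -90 [(0.0, [6, 34, -47, 77, -56, -79]), (0.0, [15, 31, -44, 67, -60, -74]), (0.0, [22, 29, -41, 57, -64, -69])]
55 105 [(0.0, [-26, 48, 17, -39, -100, -131]), (0.0, [-29, 49, 25, -38, -106, -133]), (0.0, [-31, 50, 33, -38, -114, -136])]
```

```bash
cat > plan.py <<'E'
from scan import *
F=np.diag([-1,-1,1])
def links(q):
    a,L1,L2,e,h,lat,L3,l4,e4,e5=P
    Z=R('z',q[0]); s,c=np.sin(np.radians(q[1])),np.cos(np.radians(q[1])); Rf=Z@R('y',q[1]-q[2]);R4=Rf@R('x',-q[3])
    el=Z@np.array([L1*s,0,h+L1*c]); w0=el+Rf@[L2,0,0]; w1=w0+R4@[0,-l4,0]; tcp=FK(q,-1)[0]
    return el,w0,w1,tcp
def clear(q):
    el,w0,w1,t=links(q); m=9
    for a,b in((el,w0),(w0,w1),(w1,t)):
        for s in np.linspace(0,1,15):
            p=a+(b-a)*s
            if p[2]<.40: 
              d=np.hypot(*(p[:2]-C))-.14; m=min(m,max(d,p[2]-.331))
    return m
w=np.array([.538,-.2083,.070]);
E
cat > s4.py <<'E'
from plan import *
a=np.radians(1.3); f=np.array([np.cos(a),np.sin(a),0]); hk=np.r_[C-.116*f[:2],.1545]
q=np.array([-5,25,-52,98,-37,-70.])
for Tg,tilt in((-75,38),(-75,41),(-80,38)):
    Rt=toolR(Tg,tilt)@F
    for b in(0,.06,.12,.16):
      m,q=best(w+(.019-b)*Rt[:,2],Rt,[q],n=0); print("grasp",Tg,tilt,b,round(m,4),q.round(0),[x.round(2).tolist() for x in links(q)[1:3]],round(clear(q),3))
    for up in(.06,.12,.18):
      m,q2=best(w+[0,0,up]+.019*Rt[:,2],Rt,[np.array([-5,25,-52,98,-37,-70.])],n=0); print("lift",up,round(m,4),q2.round(0))
    Th=Tg-141+180+1.3; Rh=toolR(Th,tilt)@F; print("Th",Th)
    for out,up in((0,0),(0,.025),(.04,.027),(.07,.027),(.1,.03)):
      m,q=best(hk-f*out+np.array([0,0,up])+.019*Rh[:,2],Rh,[q],n=0); print("hang",out,up,round(m,4),q.round(0),[x.round(2).tolist() for x in links(q)[1:3]],round(clear(q),3))
E
python3 s4.py
```

```text
grasp -75 38 0 0.0 [ -5.  25. -51.  93. -35. -68.] [[0.34, -0.03, 0.26], [0.49, -0.04, 0.3]] 0.101
grasp -75 38 0.06 0.0 [  4.  20. -50.  76. -39. -59.] [[0.33, 0.03, 0.29], [0.48, -0.0, 0.34]] 0.078
grasp -75 38 0.12 0.0 [ 13.  16. -47.  61. -45. -50.] [[0.33, 0.08, 0.33], [0.47, 0.03, 0.39]] 0.059
grasp -75 38 0.16 0.0 [ 19.  13. -45.  54. -50. -46.] [[0.33, 0.11, 0.35], [0.47, 0.06, 0.42]] 0.06
lift 0.06 0.0 [ -0.  20. -48.  77. -38. -54.]
lift 0.12 0.0 [  4.  15. -44.  63. -43. -42.]
lift 0.18 0.0 [  7.  12. -38.  54. -49. -32.]
Th -34.7
hang 0 0 0.0 [ 41.  14. -53.  74. -39. -52.] [[0.23, 0.2, 0.32], [0.36, 0.26, 0.38]] -0.033
hang 0 0.025 0.0 [ 44.  12. -50.  67. -41. -46.] [[0.23, 0.22, 0.34], [0.36, 0.26, 0.41]] -0.033
hang 0.04 0.027 0.0 [ 48.   9. -54.  65. -43. -48.] [[0.19, 0.21, 0.34], [0.32, 0.26, 0.41]] 0.007
hang 0.07 0.027 0.0 [ 52.   7. -56.  62. -44. -50.] [[0.16, 0.21, 0.34], [0.29, 0.26, 0.41]] 0.037
hang 0.1 0.03 0.0 [ 58.   5. -58.  58. -47. -51.] [[0.13, 0.2, 0.35], [0.26, 0.26, 0.41]] 0.067
grasp -75 41 0 0.0 [ -5.  26. -52.  96. -38. -72.] [[0.33, -0.03, 0.2
[... 1286 characters left out ...]
. -41.  49. -53. -47.] [[0.36, 0.13, 0.35], [0.49, 0.06, 0.42]] 0.049
lift 0.06 0.0 [  2.  21. -46.  69. -41. -54.]
lift 0.12 0.0 [  6.  17. -41.  58. -46. -43.]
lift 0.18 0.0 [  8.  13. -36.  51. -53. -34.]
Th -39.7
hang 0 0 0.0 [ 44.  15. -50.  67. -42. -52.] [[0.23, 0.23, 0.32], [0.37, 0.27, 0.38]] -0.033
hang 0 0.025 0.0 [ 46.  13. -48.  62. -44. -47.] [[0.23, 0.24, 0.34], [0.37, 0.27, 0.41]] -0.033
hang 0.04 0.027 0.0 [ 50.  11. -51.  59. -46. -49.] [[0.19, 0.23, 0.34], [0.33, 0.27, 0.41]] 0.007
hang 0.07 0.027 0.0 [ 54.   8. -54.  57. -47. -51.] [[0.16, 0.23, 0.35], [0.3, 0.27, 0.41]] 0.037
hang 0.1 0.03 0.0 [ 59.   6. -56.  53. -50. -52.] [[0.13, 0.22, 0.35], [0.27, 0.27, 0.41]] 0.067
```

```bash
cat > s5.py <<'E'
from plan import *
from h import go,r
s=r.sense(); p0=np.array(s["tcp_pos"]);R0=np.array(s["ee_rot"]);q=np.array(s["joints"]); print(q.round(1))
Rt=toolR(-75,39)@F; pt=w+(.019-.12)*Rt[:,2]
go(pt,Rt)
rv=Ro.from_matrix(R0.T@Rt).as_rotvec()
for t in np.linspace(0,1,7):
    m,q=best(p0+(pt-p0)*t,R0@Ro.from_rotvec(rv*t).as_matrix(),[q],n=0); print(round(t,2),round(m,4),q.round(0),round(clear(q),3))
E
python3 s5.py
```

```text
[-17.9  -2.1 -61.2 116.5 -14.9 -44.4]
shift [-0.0334, 0.0092, 0.0594] turn [-0.085, 4.543, 5.452] pos [0.522, -0.147, 0.148]
0.0 0.0076 [-19.  -2. -60. 117. -14. -44.] 0.199
0.17 0.0039 [ -6.   1. -60.  98. -24. -41.] 0.18
0.33 0.0 [ -1.   4. -59.  91. -29. -45.] 0.161
0.5 0.0 [  5.   7. -57.  83. -34. -47.] 0.136
0.67 0.0 [  9.  10. -55.  76. -38. -49.] 0.111
0.83 0.0 [ 12.  13. -51.  69. -42. -50.] 0.082
1.0 0.0 [ 14.  16. -48.  62. -45. -52.] 0.057
```

```bash
python3 -m jog '[[[-0.003,0.001,0.005],[0,0.5,0.6]],[[-0.007,0.002,0.011],[0,1.0,1.2]],[[-0.01,0.003,0.018],[0,1.5,1.8]],[[-0.014,0.004,0.025],[0,2.0,2.4]],[[-0.018,0.005,0.032],[0,2.5,3.0]],[[-0.022,0.006,0.039],[-0.05,3.0,3.6]],[[-0.026,0.007,0.045],[-0.05,3.5,4.2]],[[-0.03,0.008,0.052],[-0.08,4.0,4.8]],[[-0.033,0.009,0.059],[-0.08,4.54,5.45]],[[-0.033,0.009,0.059],[-0.08,4.54,5.45]]]' 0.087
python3 s5.py | head -3
```

```text
time_s: 16.05
tcp_pos: [0.5246, -0.1409, 0.1491]
ee_rot: [[-0.963, -0.208, 0.169], [-0.268, 0.749, -0.607], [-0.0, -0.63, -0.777]]
wrist_force: [0.1, 0.4, 0.7]
gripper_width: 1.001
[ 14.5  16.1 -47.8  62.2 -45.4 -51.8]
shift [0.0045, -0.0035, 0.0036] turn [-0.006, 0.071, 0.08] pos [0.522, -0.147, 0.148]
0.0 0.0 [ 14.  16. -48.  62. -45. -52.] 0.055
```

Run:
```python
from h import *
im,d=cap("scene","7");im2,d=cap("top","7")
cv2.imwrite("pics/c7.png",np.hstack([cv2.resize(im[100:240,180:320],(400,400),interpolation=cv2.INTER_CUBIC),cv2.resize(im2[130:270,310:450],(400,400),interpolation=cv2.INTER_CUBIC)]))
R=toolR(-75,39)@np.diag([-1,-1,1]); w=np.array([.538,-.2083,.070])
for b in(.05,0): go(w+(.019-b)*R[:,2],R)
```

```text
shift [0.0026, -0.0022, 0.0735] turn [-0.017, 0.077, 0.097] pos [0.533, -0.189, 0.094]
shift [0.0029, -0.0022, 0.1235] turn [-0.017, 0.077, 0.097] pos [0.541, -0.22, 0.055]
```

View pics/c7.png

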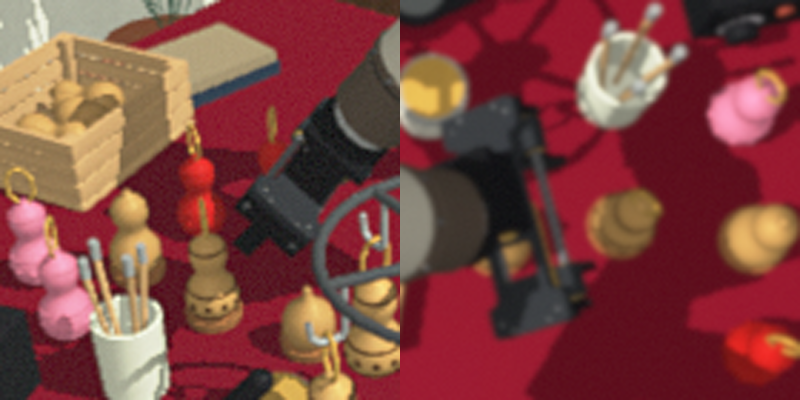

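```bash
python3 -m jog '[[[0.001,-0.001,0.015],[0,0,0]],[[0.002,-0.002,0.03],[0,0.05,0.05]],[[0.003,-0.002,0.045],[0,0.08,0.1]],[[0.003,-0.002,0.06],[0,0.08,0.1]],[[0.003,-0.002,0.075],[0,0.08,0.1]],[[0.003,-0.002,0.09],[0,0.08,0.1]],[[0.003,-0.002,0.103],[0,0.08,0.1]],[[0.003,-0.002,0.113],[0,0.08,0.1]],[[0.003,-0.002,0.12],[0,0.08,0.1]],[[0.003,-0.002,0.1235],[0,0.08,0.1]]]' 0.087
python3 - <<'E'
from h import *
im,d=cap("scene","8")
cv2.imwrite("pics/c8.png",cv2.resize(im[140:230,190:300],(660,540),interpolation=cv2.INTER_CUBIC))
R=toolR(-75,39)@np.diag([-1,-1,1]); w=np.array([.538,-.2083,.070])
go(w+.019*R[:,2],R)
print(proj("scene",w),proj("scene",r.sense()["tcp_pos"]))
E
```

```text
time_s: 16.98
tcp_pos: [0.5393, -0.2219, 0.0554]
ee_rot: [[-0.967, -0.197, 0.161], [-0.255, 0.751, -0.61], [-0.0, -0.63, -0.776]]
wrist_force: [-0.4, -0.0, -0.3]
gripper_width: 1.005
shift [-0.0022, 0.0013, -0.001] turn [-0.016, -0.031, -0.044] pos [0.541, -0.22, 0.055]
[253.07908841 193.92585205] [249.97599688 196.36115242]
```

View pics/c8.png

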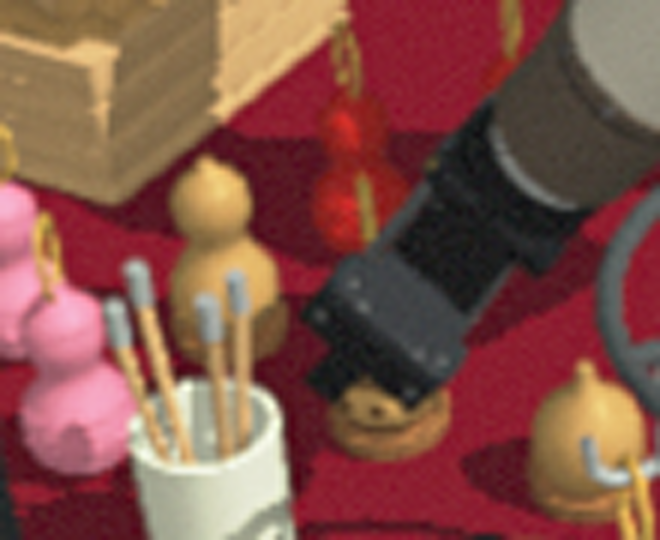

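```bash
python3 -m jog '[[[-0.001,0.001,-0.001],[0,0,0]],[[-0.001,0.001,-0.001],[0,0,0]],[[-0.001,0.001,-0.001],[0,0,0]],[[-0.001,0.001,-0.001],[0,0,0]],[[-0.001,0.001,-0.001],[0,0,0]],[[-0.001,0.001,-0.001],[0,0,0]],[[-0.001,0.001,-0.001],[0,0,0]],[[-0.001,0.001,-0.001],[0,0,0]],[[-0.001,0.001,-0.001],[0,0,0]],[[-0.001,0.001,-0.001],[0,0,0]]]' 0.0
python3 - <<'E'
from h import *
s=r.sense(); print(s["gripper_width"]*.087, np.round(s["tcp_pos"],4), np.round(s["wrist_force"],1))
R=np.array(s["ee_rot"]); print("up in tool",R.T@[0,0,1])
E
```

```text
time_s: 17.87
tcp_pos: [0.5414, -0.2197, 0.0556]
ee_rot: [[-0.967, -0.196, 0.162], [-0.255, 0.751, -0.61], [-0.002, -0.631, -0.776]]
wrist_force: [0.6, 0.8, -0.9]
gripper_width: 0.504
0.043859124880236286 [ 0.5414 -0.2197  0.0556] [ 0.6  0.8 -0.9]
up in tool [-0.0018518  -0.63068637 -0.77603562]
```

```bash
python3 -m jog '[[[0,0,0],[0,0,0]],[[0,0,0],[0,0,0]],[[0,0,0],[0,0,0]],[[0,0,0],[0,0,0]],[[0,0,0],[0,0,0]],[[0,0,0],[0,0,0]],[[0,0,0],[0,0,0]],[[0,0,0],[0,0,0]],[[0,0,0],[0,0,0]],[[0,0,0],[0,0,0]]]' 0.0
python3 - <<'E'
from h import *
im,d=cap("scene","9")
cv2.imwrite("pics/c9.png",cv2.resize(im[140:230,190:300],(660,540),interpolation=cv2.INTER_CUBIC))
E
```

```text
time_s: 18.7
tcp_pos: [0.5419, -0.2201, 0.0564]
ee_rot: [[-0.967, -0.195, 0.163], [-0.254, 0.75, -0.611], [-0.003, -0.632, -0.775]]
wrist_force: [1.1, -0.8, 2.0]
gripper_width: 0.491
```

View pics/c9.png

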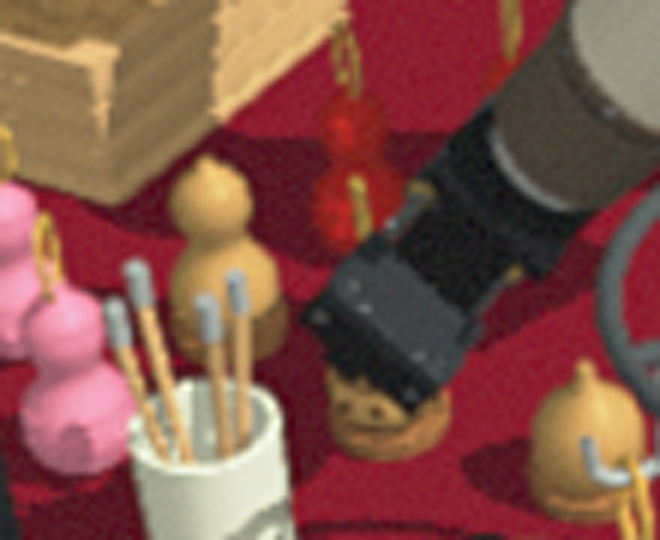

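Run:
```python
import numpy as np
def half(x,z): # z above underside; half thickness along closing dir at offset x
    h=0*x
    for R,c in((30,28),(21,86)):
        d=R*R-x*x-(z-c)**2; h=np.maximum(h,np.sqrt(np.maximum(d,0)))
    m=(z>45)&(z<75); h=np.maximum(h,np.where(m,np.sqrt(np.maximum(15.5**2-x*x,0)),0)); return h
for tilt in(39,45,50,60):
    a=np.radians(tilt); d=np.array([np.sin(a),-np.cos(a)]); n=np.array([np.cos(a),np.sin(a)])
    out=[]
    for back in(0,4,8,12,16,20):   # grasp point retract along the axis
        for up in(-6,-3,0,3,6,9):
            t=np.linspace(-55,19,150)-back; s=np.linspace(-9.5,9.5,39); T,S=np.meshgrid(t,s)
            x=T*d[0]+(S)*n[0]; z=62+up+T*d[1]+S*n[1]; h=half(x,z); i=h.argmax(); out.append((2*h.max(),back,up,(x.flat[i].round(),z.flat[i].round())))
    out.sort(key=lambda o:o[0]); print(tilt,[(round(o[0],1),)+o[1:] for o in out[:4]],[ (round(o[0],1),o[3]) for o in out if o[1]==0 and o[2]==3])
```

```text
39 [(np.float64(37.6), 20, -6, (np.float64(-7.0), np.float64(80.0))), (np.float64(39.2), 16, -3, (np.float64(-6.0), np.float64(81.0))), (np.float64(39.2), 20, -3, (np.float64(-6.0), np.float64(81.0))), (np.float64(40.5), 20, 0, (np.float64(-4.0), np.float64(83.0)))] [(np.float64(49.6), (np.float64(5.0), np.float64(44.0)))]
45 [(np.float64(37.4), 20, -3, (np.float64(-7.0), np.float64(79.0))), (np.float64(38.0), 20, -6, (np.float64(-7.0), np.float64(50.0))), (np.float64(39.3), 16, 0, (np.float64(-5.0), np.float64(81.0))), (np.float64(39.3), 20, 0, (np.float64(-5.0), np.float64(81.0)))] [(np.float64(47.8), (np.float64(7.0), np.float64(45.0)))]
50 [(np.float64(35.5), 20, -3, (np.float64(-7.0), np.float64(77.0))), (np.float64(38.1), 16, 0, (np.float64(-6.0), np.float64(79.0))), (np.float64(38.1), 20, 0, (np.float64(-6.0), np.float64(79.0))), (np.float64(39.8), 20, -6, (np.float64(-7.0), np.float64(49.0)))] [(np.float64(45.7), (np.float64(8.0), np.float64(46.0)))]
60 [(np.float64(35.4), 16, 0, (np.float64(-6.0), np.float64(76.0))), (np.float64(35.4), 20, 0, (np.float64(-6.0), np.float64(76.0))), (np.float64(36.2), 20, -3, (np.float64(-6.0), np.float64(51.0))), (np.float64(38.2), 8, 3, (np.float64(-4.0), np.float64(78.0)))] [(np.float64(39.6), (np.float64(11.0), np.float64(48.0)))]
```

```bash
python3 -m jog '[[[0,-0.0005,-0.0005],[0,0,0]],[[0,-0.001,-0.001],[0,0,0]],[[0,-0.0015,-0.0015],[0,0,0]],[[0,-0.002,-0.0023],[0,0,0]],[[0,-0.002,-0.0023],[0,0,0]],[[0,-0.002,-0.0023],[0,0,0]],[[0,-0.002,-0.0023],[0,0,0]],[[0,-0.002,-0.0023],[0,0,0]],[[0,-0.002,-0.0023],[0,0,0]],[[0,-0.002,-0.0023],[0,0,0]]]' 0.0
```

```text
time_s: 19.58
tcp_pos: [0.5414, -0.2198, 0.0587]
ee_rot: [[-0.967, -0.196, 0.162], [-0.255, 0.751, -0.61], [-0.002, -0.631, -0.776]]
wrist_force: [-0.9, 0.5, -2.4]
gripper_width: 0.487
```

```bash
python3 -m jog '[[[0,-0.003,-0.004],[0,0,0]],[[0,-0.007,-0.009],[0,0,0]],[[0,-0.012,-0.015],[0,0,0]],[[0,-0.018,-0.023],[0,0,0]],[[0,-0.026,-0.032],[0,0,0]],[[0,-0.035,-0.043],[0,0,0]],[[0,-0.044,-0.055],[0,0,0]],[[0,-0.053,-0.065],[0,0,0]],[[0,-0.06,-0.074],[0,0,0]],[[0,-0.063,-0.078],[0,0,0]]]' 0.0
python3 - <<'E'
from h import *
im,d=cap("scene","10");im2,d2=cap("top","10")
cv2.imwrite("pics/c10.png",np.hstack([cv2.resize(im[100:240,180:320],(400,400),interpolation=cv2.INTER_CUBIC),cv2.resize(im2[130:270,310:450],(400,400),interpolation=cv2.INTER_CUBIC)]))
E
```

```text
time_s: 20.42
tcp_pos: [0.5417, -0.2192, 0.161]
ee_rot: [[-0.967, -0.195, 0.164], [-0.255, 0.751, -0.609], [-0.005, -0.631, -0.776]]
wrist_force: [0.4, -0.6, -1.9]
gripper_width: 0.49
```

View pics/c10.png

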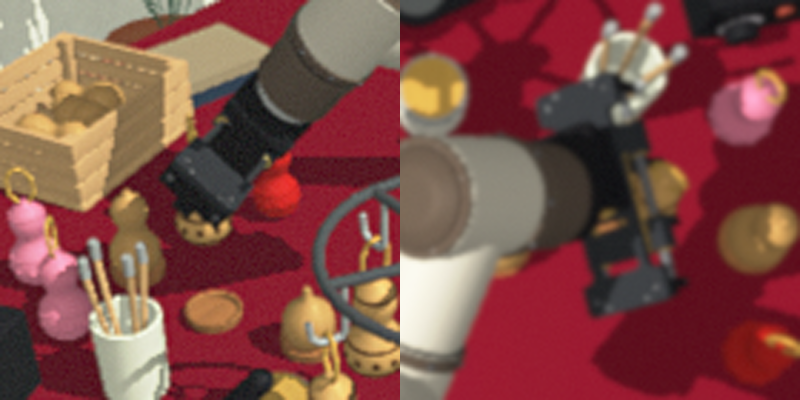

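Run:
```python
from h import *
for cam in("top","scene"):
    im=cv2.imread(f"pics/{cam}10.png").astype(int); d=np.load(f"pics/{cam}10.npy"); P,u,v=cloud(cam,d,np.ones_like(d,bool))
    k=(np.hypot(P[:,0]-.538,P[:,1]+.208)<.03)&(P[:,2]>.222)&(P[:,2]<.285)
    col=im[v[k],u[k]]; y=(col[:,2]-col[:,0])>35
    Q=P[k][y]; print(cam,k.sum(),y.sum())
    if y.sum()>4:
        w=Q[:,:2];m=w.mean(0);U=np.linalg.svd(w-m)[2][0];pr=(w-m)@U
        print("az",np.degrees(np.arctan2(U[1],U[0])).round(1),"mid",(m+U*(pr.max()+pr.min())/2).round(4),"len",np.ptp(pr).round(4),"z",np.percentile(Q[:,2],[5,50,95]).round(4), "n perp std",((w-m)@[-U[1],U[0]]).std().round(4))
        print((Q*1000).round().astype(int).tolist()[:40])
```

```text
top 127 64
az -122.8 mid [ 0.5431 -0.2022] len 0.0402 z [0.2227 0.2456 0.2644] n perp std 0.0069
[[561, -190, 246], [563, -193, 239], [551, -196, 251], [550, -197, 255], [549, -199, 260], [548, -200, 263], [548, -202, 267], [550, -195, 242], [549, -197, 248], [548, -198, 252], [547, -199, 257], [546, -201, 261], [546, -203, 262], [546, -205, 262], [550, -195, 232], [548, -196, 239], [544, -203, 262], [544, -205, 261], [543, -206, 267], [544, -209, 263], [547, -197, 234], [548, -200, 231], [541, -207, 265], [542, -210, 263], [542, -212, 263], [546, -198, 226], [546, -201, 227], [547, -204, 223], [540, -210, 261], [539, -211, 265], [540, -214, 261], [545, -201, 223], [545, -206, 222], [544, -208, 225], [538, -212, 261], [537, -214, 263], [539, -218, 254], [542, -201, 223], [542, -208, 225], [542, -211, 225]]
scene 45 23
az 17.7 mid [ 0.5317 -0.2086] len 0.0434 z [0.2352 0.2528 0.2647] n perp std 0.0079
[[536, -218, 260], [542, -208, 266], [545, -206, 265], [540, -206, 263], [511, -199, 252], [548, -203, 264], [546, -201, 264], [508, -206, 245], [509, -201, 246], [547, -204, 260], [549, -198, 263], [532, -220, 244], [547, -201, 258], [533, -220, 242], [547, -202, 254], [534, -219, 239], [550, -199, 253], [548, -197, 253], [533, -221, 235], [551, -199, 250], [547, -199, 248], [532, -222, 230], [551, -199, 247]]
```

```bash
cat > s6.py <<'E'
from plan import *
from h import go,r
import sys
s=r.sense(); p0=np.array(s["tcp_pos"]);R0=np.array(s["ee_rot"]);q=np.array(s["joints"]); print(p0.round(4),q.round(1))
# grip: bail inside top in tool frame (measured at lift)
bt=np.array([[-0.967,-0.195,0.164],[-0.255,0.751,-0.609],[-0.005,-0.631,-0.776]]).T@(np.array([.5420,-.2085,.2588])-np.array([.5417,-.2192,.161]))
Rh=toolR(1.3-39,39)@F
a=np.radians(1.3); f=np.array([np.cos(a),np.sin(a),0])
def tcp(out,z): return np.r_[C-(.116+out)*f[:2],z]-Rh@bt
def boxclear(p,Rm):
    m=9;where=None
    g=[np.array([x,y,z]) for x in np.linspace(-.095,.095,9) for y in(-.0375,.0375) for z in(-.07,-.1,-.15,-.2)]
    for v in g:
        X=p+Rm@v
        if X[2]>.335: continue
        d=np.hypot(*(X[:2]-C))-.138
        if d<m: m,where=d,X.round(3)
    return round(m,3),where
def path(p0,R0,p1,R1,q,n=5):
    rv=Ro.from_matrix(R0.T@R1).as_rotvec()
    for t in np.linspace(0,1,n)[1:]:
        p=p0+(p1-p0)*t;Rm=R0@Ro.from_rotvec(rv*t).as_matrix(); m,q=best(p,Rm,[q],n=0)
        gb=p+Rm@bt; print("  ",round(t,2),round(m,4),q.round(0).astype(int).tolist(),"bail",gb.round(3).tolist(),"gourd clr",round(np.hypot(*(gb[:2]-C))-.136-.03,3),"body",boxclear(p,Rm),"arm",round(clear(q),3))
    return q
Z=.2695
wps=[(p0+[0,0,.13],R0),(tcp(.09,.40),Rh),(tcp(.09,Z),Rh),(tcp(.05,Z),Rh),(tcp(0,Z),Rh),(tcp(0,.2425),Rh)]
if __name__=="__main__":
  pp,RR=p0,R0
  for p1,R1 in wps:
    print("->",p1.round(4)); go(p1,R1,pp,RR); q=path(pp,RR,p1,R1,q); pp,RR=p1,R1
E
python3 s6.py
```

```text
[ 0.5417 -0.2191  0.1601] [  3.1  16.6 -45.7  68.3 -41.6 -47.1]
-> [ 0.5417 -0.2191  0.2901]
shift [-0.0006, -0.082, -0.1008] turn [0.0, 0.0, 0.0] pos [0.542, -0.219, 0.29]
   0.25 0.0 [5, 14, -43, 62, -45, -41] bail [0.542, -0.208, 0.29] gourd clr 0.214 body (np.float64(0.072), array([ 0.593, -0.045,  0.325])) arm 0.111
   0.5 0.0 [6, 12, -40, 57, -48, -35] bail [0.542, -0.208, 0.323] gourd clr 0.214 body (np.float64(0.101), array([ 0.602, -0.075,  0.318])) arm 0.122
   0.75 0.0 [7, 10, -36, 53, -51, -30] bail [0.542, -0.208, 0.355] gourd clr 0.214 body (np.float64(0.131), array([ 0.61 , -0.106,  0.312])) arm 0.157
   1.0 0.0 [8, 9, -33, 50, -55, -26] bail [0.542, -0.208, 0.388] gourd clr 0.214 body (np.float64(0.149), array([ 0.615, -0.124,  0.321])) arm 0.18
-> [0.4244 0.1494 0.3022]
shift [0.0194, 0.292, -0.2532] turn [-0.041, -4.692, -5.859] pos [0.424, 0.149, 0.302]
   0.25 0.0 [20, 3, -39, 49, -56, -28] bail [0.511, -0.116, 0.391] gourd clr 0.135 body (np.float64(0.055), array([ 0.569, -0.021,  0.324])) arm 0.12
   0.5 0.0 [34, -1, -43, 47, -60, -30] bail [0.48, -0.025, 0.394]
[... 2433 characters left out ...]
-0.029
-> [0.5144 0.1514 0.1447]
shift [-0.0, 0.017, 0.021] turn [0.0, 0.0, 0.0] pos [0.514, 0.151, 0.145]
   0.25 0.0 [45, 13, -50, 65, -43, -49] bail [0.509, 0.16, 0.263] gourd clr -0.05 body (np.float64(-0.043), array([0.546, 0.217, 0.243])) arm -0.029
   0.5 0.0 [45, 13, -51, 67, -43, -50] bail [0.509, 0.16, 0.256] gourd clr -0.05 body (np.float64(-0.043), array([0.546, 0.217, 0.236])) arm -0.029
   0.75 0.0 [44, 14, -51, 68, -42, -51] bail [0.509, 0.16, 0.249] gourd clr -0.05 body (np.float64(-0.043), array([0.546, 0.217, 0.229])) arm -0.029
   1.0 0.0 [44, 14, -52, 70, -41, -53] bail [0.509, 0.16, 0.242] gourd clr -0.05 body (np.float64(-0.043), array([0.546, 0.217, 0.223])) arm -0.029
```

```bash
python3 -m jog '[[[0,-0.006,-0.007],[0,0,0]],[[0,-0.016,-0.02],[0,0,0]],[[0,-0.029,-0.036],[0,0,0]],[[0,-0.043,-0.053],[0,0,0]],[[0,-0.058,-0.071],[0,0,0]],[[0,-0.073,-0.09],[0,0,0]],[[0,-0.087,-0.107],[0,0,0]],[[0,-0.1,-0.123],[0,0,0]],[[0,-0.109,-0.134],[0,0,0]],[[0,-0.114,-0.14],[0,0,0]]]' 0.0
cat > s7.py <<'E'
from s6 import *
pp,RR,qq=p0,R0,q
import s6
wps=[(tcp(.09,.44),Rh),(tcp(.09,Z),Rh)]
for p1,R1 in wps:
    go(p1,R1,pp,RR); qq=path(pp,RR,p1,R1,qq); pp,RR=p1,R1
E
python3 s7.py
```

```text
time_s: 21.35
tcp_pos: [0.541, -0.2199, 0.3408]
ee_rot: [[-0.967, -0.195, 0.163], [-0.254, 0.751, -0.61], [-0.003, -0.631, -0.776]]
wrist_force: [-0.0, -0.1, -1.1]
gripper_width: 0.445
[ 0.541  -0.2199  0.3408] [  9.2   6.7 -27.6  46.1 -60.6 -19.9]
shift [0.019, 0.2991, -0.2452] turn [-0.037, -4.707, -5.86] pos [0.424, 0.149, 0.342]
   0.25 0.0 [21, 1, -34, 45, -62, -22] bail [0.511, -0.117, 0.439] gourd clr 0.136 body (9, None) arm 0.144
   0.5 0.0 [35, -3, -37, 44, -65, -24] bail [0.48, -0.025, 0.439] gourd clr 0.071 body (9, None) arm 0.092
   0.75 0.0 [50, -5, -39, 42, -69, -27] bail [0.449, 0.067, 0.44] gourd clr 0.034 body (9, None) arm 0.061
   1.0 0.0 [63, -5, -38, 41, -71, -29] bail [0.419, 0.158, 0.44] gourd clr 0.04 body (9, None) arm 0.061
shift [-0.0, 0.1073, 0.1325] turn [0.0, 0.0, 0.0] pos [0.424, 0.149, 0.172]
   0.25 0.0 [62, -3, -43, 43, -66, -34] bail [0.419, 0.158, 0.397] gourd clr 0.04 body (np.float64(0.088), array([0.425, 0.269, 0.33 ])) arm 0.061
   0.5 0.0 [61, -1, -48, 46, -60, -39] bail [0.419, 0.158, 0.355] gourd clr 0.04 body (np.float64(0.031), array([0.471, 0.234, 0.335])) arm 0.061
   0.75 0.0 [60, 2, -52, 50, -54, -45] bail [0.419, 0.158, 0.312] gourd clr 0.04 body (np.float64(0.031), array([0.471, 0.234, 0.292])) arm 0.061
   1.0 0.0 [58, 6, -57, 57, -49, -52] bail [0.419, 0.158, 0.27] gourd clr 0.04 body (np.float64(0.031), array([0.471, 0.234, 0.25 ])) arm 0.061
```

Run:
```python
from h import *
im,d=cap("scene","11");im2,d2=cap("top","11")
cv2.imwrite("pics/c11.png",np.hstack([cv2.resize(im[60:200,160:300],(400,400),interpolation=cv2.INTER_CUBIC),cv2.resize(im2[130:270,330:470],(400,400),interpolation=cv2.INTER_CUBIC)]))
print(r.sense()["gripper_width"])
```

```text
0.443062705084008
```

View pics/c11.png

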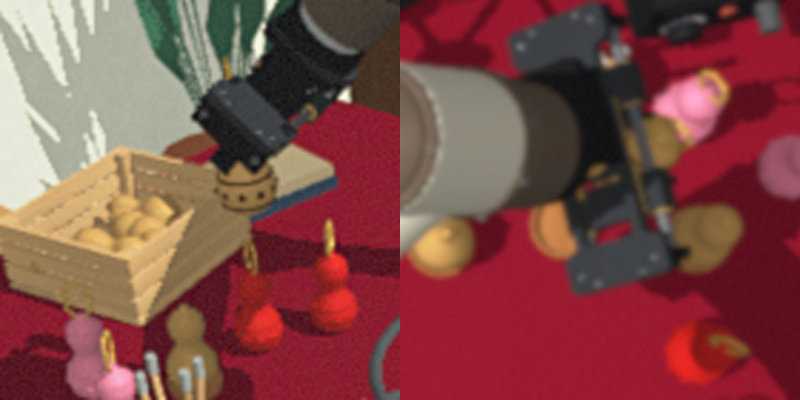

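```bash
cat > bail.py <<'E'
from h import *
import sys
tag=sys.argv[1]; s=r.sense(); R=np.array(s["ee_rot"]); t=np.array(s["tcp_pos"])
bt=np.array([[-0.967,-0.195,0.164],[-0.255,0.751,-0.609],[-0.005,-0.631,-0.776]]).T@(np.array([.5420,-.2085,.2588])-np.array([.5417,-.2192,.161]))
e=t+R@bt; print("expected bail",e.round(4),"width",s["gripper_width"])
for cam in("top","scene"):
    im=cv2.imread(f"pics/{cam}{tag}.png").astype(int); d=np.load(f"pics/{cam}{tag}.npy"); P,u,v=cloud(cam,d,np.ones_like(d,bool))
    k=(np.hypot(P[:,0]-e[0],P[:,1]-e[1])<.032)&(P[:,2]>e[2]-.035)&(P[:,2]<e[2]+.02)
    col=im[v[k],u[k]]; y=((col[:,2]-col[:,0])>35)&((col[:,1]-col[:,0])>15)
    Q=P[k][y]; print(cam,k.sum(),y.sum(),proj(cam,e).round(0)); print(np.c_[u[k][y],v[k][y],(Q*1000).round()].astype(int).tolist()[:60])
E
python3 bail.py 11
```

```text
expected bail [ 0.5415 -0.2091  0.4378] width 0.443062705084008
top 186 69 [425. 172.]
[[419, 170, 548, -199, 431], [420, 170, 549, -202, 427], [417, 171, 549, -198, 418], [418, 171, 548, -200, 421], [419, 171, 547, -200, 426], [420, 171, 546, -202, 429], [421, 171, 546, -203, 432], [422, 171, 545, -204, 434], [423, 171, 545, -205, 437], [424, 171, 544, -207, 439], [416, 172, 549, -199, 409], [417, 172, 547, -198, 419], [418, 172, 546, -200, 420], [419, 172, 546, -201, 422], [423, 172, 543, -206, 436], [424, 172, 542, -207, 438], [425, 172, 542, -209, 438], [426, 172, 543, -211, 437], [427, 172, 542, -212, 440], [416, 173, 547, -198, 409], [417, 173, 546, -199, 415], [425, 173, 540, -209, 438], [426, 173, 540, -211, 438], [427, 173, 540, -212, 440], [428, 173, 539, -213, 443], [416, 174, 546, -200, 404], [417, 174, 546, -201, 406], [418, 174, 546, -204, 404], [426, 174, 539, -211, 437], [427, 174, 538, -212, 439], [428, 174, 539, -215, 439], [429, 174, 539, -217, 438], [417, 175, 544, -202, 403], [418, 175, 544, -204, 404], [428, 175, 537, -215, 438], [429, 175, 536, -216, 439], [430
[... 397 characters left out ...]
, 533, -221, 413], [429, 180, 530, -220, 424], [430, 180, 529, -221, 427], [431, 180, 529, -223, 428], [413, 181, 527, -189, 425], [425, 181, 532, -217, 405], [426, 181, 532, -219, 406], [427, 181, 531, -220, 411], [428, 181, 530, -221, 414], [429, 181, 529, -221, 422]]
scene 23 15 [239.  82.]
[[238, 81, 538, -217, 437], [239, 81, 541, -210, 439], [238, 82, 533, -223, 431], [239, 82, 544, -207, 438], [238, 83, 533, -223, 429], [239, 83, 545, -206, 436], [240, 83, 543, -205, 436], [239, 84, 547, -205, 434], [240, 84, 546, -202, 435], [239, 85, 532, -221, 423], [240, 85, 545, -204, 431], [239, 86, 532, -222, 420], [240, 86, 545, -204, 429], [239, 87, 532, -221, 418], [240, 87, 548, -201, 428]]
```

```bash
sed -i 's/np.array(\[.5420,-.2085,.2588\])-np.array(\[.5417,-.2192,.161\])/np.array([.539,-.211,.4345])-np.array([.541,-.2199,.3408])/' s6.py bail.py
python3 -m jog '[[[0,0.004,-0.003],[0,-0.06,-0.07]],[[0.001,0.012,-0.01],[0,-0.19,-0.23]],[[0.002,0.023,-0.019],[0,-0.36,-0.45]],[[0.002,0.037,-0.03],[0,-0.58,-0.72]],[[0.003,0.053,-0.043],[0,-0.83,-1.03]],[[0.005,0.071,-0.058],[-0.01,-1.11,-1.38]],[[0.006,0.09,-0.074],[-0.01,-1.4,-1.75]],[[0.007,0.11,-0.09],[-0.01,-1.72,-2.14]],[[0.008,0.13,-0.106],[-0.02,-2.03,-2.53]],[[0.0095,0.15,-0.122],[-0.02,-2.35,-2.93]]]' 0.0
python3 s7.py
```

```text
time_s: 22.28
tcp_pos: [0.4811, -0.0342, 0.3384]
ee_rot: [[-0.832, -0.432, 0.348], [-0.555, 0.646, -0.525], [0.002, -0.63, -0.777]]
wrist_force: [0.9, 0.2, -1.0]
gripper_width: 0.445
[ 0.4811 -0.0342  0.3384] [ 35.6  -3.3 -37.8  44.  -65.  -24.6]
shift [-0.0568, 0.1396, -0.1234] turn [-0.001, -2.359, -2.876] pos [0.425, 0.152, 0.346]
   0.25 0.0 [43, -4, -38, 43, -67, -26] bail [0.462, 0.02, 0.434] gourd clr 0.05 body (9, None) arm 0.077
   0.5 0.0 [50, -5, -38, 42, -69, -27] bail [0.448, 0.066, 0.436] gourd clr 0.036 body (9, None) arm 0.06
   0.75 0.0 [57, -5, -38, 41, -70, -28] bail [0.433, 0.112, 0.438] gourd clr 0.032 body (9, None) arm 0.054
   1.0 0.0 [63, -5, -37, 41, -71, -29] bail [0.419, 0.158, 0.44] gourd clr 0.04 body (9, None) arm 0.06
shift [-0.0, 0.1073, 0.1325] turn [0.0, 0.0, 0.0] pos [0.425, 0.152, 0.176]
   0.25 0.0 [62, -3, -42, 43, -66, -33] bail [0.419, 0.158, 0.397] gourd clr 0.04 body (np.float64(0.089), array([0.425, 0.272, 0.334])) arm 0.06
   0.5 0.0 [62, -1, -47, 45, -61, -38] bail [0.419, 0.158, 0.355] gourd clr 0.04 body (np.float64(0.089), array([0.425, 0.272, 0.292])) arm 0.06
   0.75 0.0 [60, 2, -51, 50, -55, -44] bail [0.419, 0.158, 0.312] gourd clr 0.04 body (np.float64(0.032), array([0.471, 0.237, 0.296])) arm 0.06
   1.0 0.0 [58, 6, -56, 56, -49, -51] bail [0.419, 0.158, 0.27] gourd clr 0.04 body (np.float64(0.032), array([0.471, 0.237, 0.254])) arm 0.06
```

```bash
python3 -m jog '[[[-0.009,0.022,-0.019],[0,-0.38,-0.46]],[[-0.018,0.043,-0.038],[0,-0.73,-0.89]],[[-0.026,0.063,-0.056],[0,-1.07,-1.3]],[[-0.033,0.081,-0.072],[0,-1.38,-1.68]],[[-0.04,0.098,-0.087],[0,-1.66,-2.02]],[[-0.046,0.112,-0.099],[0,-1.9,-2.31]],[[-0.051,0.124,-0.11],[0,-2.1,-2.56]],[[-0.054,0.133,-0.118],[0,-2.25,-2.74]],[[-0.056,0.138,-0.122],[0,-2.34,-2.85]],[[-0.057,0.14,-0.123],[0,-2.36,-2.88]]]' 0.0
python3 - <<'E'
from h import *
im,d=cap("scene","12");im2,d2=cap("top","12")
cv2.imwrite("pics/c12.png",np.hstack([cv2.resize(im[60:260,240:440],(400,400),interpolation=cv2.INTER_CUBIC),cv2.resize(im2[60:260,150:350],(400,400),interpolation=cv2.INTER_CUBIC)]))
E
python3 s7.py|grep -v "   "; python3 bail.py 12
```

```text
time_s: 23.12
tcp_pos: [0.4265, 0.1521, 0.3463]
ee_rot: [[-0.612, -0.614, 0.499], [-0.791, 0.475, -0.385], [-0.0, -0.63, -0.777]]
wrist_force: [-0.2, -0.5, -1.4]
gripper_width: 0.442
[0.4268 0.1513 0.3463] [ 62.8  -4.7 -37.3  40.8 -71.3 -29.1]
shift [0.0003, 0.0015, -0.0011] turn [-0.01, -0.014, -0.023] pos [0.425, 0.152, 0.346]
shift [-0.0, 0.1073, 0.1325] turn [0.0, 0.0, 0.0] pos [0.425, 0.152, 0.176]
expected bail [0.4202 0.1575 0.44  ] width 0.4402574733648958
top 196 59 [230. 230.]
[[225, 228, 423, 168, 437], [226, 228, 423, 166, 442], [227, 228, 423, 164, 442], [228, 228, 423, 162, 444], [229, 228, 423, 160, 443], [230, 228, 423, 158, 445], [231, 228, 423, 156, 445], [232, 228, 423, 154, 446], [233, 228, 423, 153, 442], [234, 228, 423, 151, 443], [235, 228, 423, 149, 441], [236, 228, 424, 147, 441], [223, 229, 422, 173, 430], [224, 229, 422, 170, 435], [225, 229, 422, 168, 437], [226, 229, 421, 166, 442], [227, 229, 421, 164, 442], [228, 229, 421, 161, 445], [229, 229, 421, 160, 443], [230, 229, 421, 158, 445], [231, 229, 421, 156, 443], [232, 229, 422, 155, 440], [233, 229, 42
[... 1899 characters left out ...]
390, 100, 422, 165, 437], [391, 100, 422, 168, 437], [381, 101, 423, 143, 429], [382, 101, 420, 144, 428], [390, 101, 390, 152, 420], [391, 101, 421, 168, 435], [392, 101, 420, 170, 435], [381, 102, 420, 142, 425], [382, 102, 420, 145, 426], [391, 102, 422, 169, 433], [392, 102, 422, 171, 433], [381, 103, 421, 143, 423], [382, 103, 421, 145, 424], [392, 103, 425, 173, 432], [381, 104, 419, 142, 420], [382, 104, 421, 145, 421], [392, 104, 421, 171, 428], [381, 105, 419, 143, 417], [382, 105, 418, 145, 417], [391, 105, 420, 169, 424], [392, 105, 421, 172, 425], [381, 106, 420, 143, 415], [382, 106, 418, 145, 415], [391, 106, 418, 168, 421], [392, 106, 421, 172, 423], [381, 107, 420, 144, 413]]
```

View pics/c12.png

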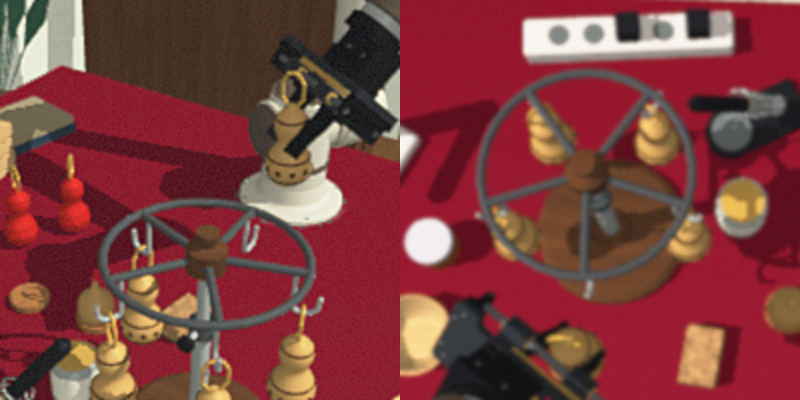

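```bash
python3 wheel.py 13
python3 - <<'E'
from h import *
C=np.array([.6245,.163])
for cam in("top","scene"):
    d=np.load(f"pics/{cam}13.npy");P,u,v=cloud(cam,d,np.ones_like(d,bool)); k=(np.hypot(P[:,0]-.495,P[:,1]-.16)<.03)&(P[:,2]>.225)&(P[:,2]<.272)
    Q=P[k]; print(cam,k.sum(),(Q*1000).round().astype(int).tolist()[:40])
E
```

```text
top 648 spoke az mod 72: 37.4 quality 0.97 -> free err from 180: 1.4
scene 514 spoke az mod 72: 37.3 quality 0.98 -> free err from 180: 1.3
top 25 [[521, 159, 266], [520, 159, 260], [520, 158, 256], [511, 159, 244], [508, 161, 244], [509, 159, 239], [506, 161, 242], [506, 158, 246], [504, 161, 244], [504, 158, 244], [501, 161, 244], [502, 159, 242], [499, 163, 241], [499, 160, 246], [500, 158, 242], [493, 160, 266], [496, 160, 248], [497, 158, 246], [492, 162, 262], [491, 160, 263], [492, 158, 261], [494, 157, 248], [490, 160, 260], [490, 158, 261], [492, 157, 248]]
scene 53 [[492, 160, 264], [486, 160, 261], [490, 157, 259], [493, 161, 262], [490, 162, 261], [492, 158, 257], [491, 160, 257], [490, 162, 257], [522, 159, 271], [519, 162, 271], [491, 158, 253], [494, 162, 257], [521, 158, 267], [523, 162, 270], [518, 162, 267], [494, 159, 252], [491, 161, 252], [523, 159, 266], [523, 162, 267], [516, 162, 263], [496, 160, 251], [495, 163, 251], [522, 159, 262], [523, 162, 264], [494, 157, 245], [495, 160, 247], [492, 162, 246], [522, 160, 259], [522, 162, 260], [498, 159, 245], [499, 162, 247], [522, 160, 256], [500, 158, 243], [497, 159, 242], [497, 162, 243], [522, 160, 253], [522, 163, 255], [503, 159, 242], [503, 162, 243], [497, 162, 240]]
```

```bash
python3 -m jog '[[[0,0.004,0.005],[0,0,0]],[[-0.001,0.013,0.016],[0,0,0]],[[-0.001,0.026,0.031],[0,0,0]],[[-0.001,0.041,0.049],[0,0,0]],[[-0.002,0.057,0.068],[0,0,0]],[[-0.002,0.073,0.088],[0,0,0]],[[-0.002,0.087,0.105],[0,0,0]],[[-0.002,0.098,0.119],[0,0,0]],[[-0.0024,0.106,0.128],[0,0,0]],[[-0.0024,0.1088,0.1313],[0,0,0]]]' 0.0
cat > look.py <<'E'
from h import *
import sys
tag=sys.argv[1]
im,d=cap("scene",tag);im2,d2=cap("top",tag)
cv2.imwrite(f"pics/c{tag}.png",np.hstack([cv2.resize(im[120:240,300:420],(400,400),interpolation=cv2.INTER_CUBIC),cv2.resize(im2[140:260,170:290],(400,400),interpolation=cv2.INTER_CUBIC)]))
s=r.sense(); R=np.array(s["ee_rot"]); t=np.array(s["tcp_pos"])
print("tcp",t.round(4),"force",np.round(s["wrist_force"],1),"w",round(s["gripper_width"],3),"j",np.round(s["joints"],0))
R12=np.array([[-.612,-.614,.499],[-.791,.475,-.385],[0,-.63,-.777]])
e=t+R@(R12.T@(np.array([.4212,.157,.440])-np.array([.4268,.1513,.3463]))); print("bail est",e.round(4))
for cam,dd,ii in(("top",d2,im2),("scene",d,im)):
    P,u,v=cloud(cam,dd,np.ones_like(dd,bool)); ii=ii.astype(int)
    k=(abs(P[:,0]-e[0])<.012)&(abs(P[:,1]-e[1])<.025)&(P[:,2]>e[2]-.02)&(P[:,2]<e[2]+.014)
    c=ii[v[k],u[k]]; y=(c[:,2]-c[:,0]>35); Q=P[k][y]
    if len(Q)>4: print(cam,len(Q),"x",np.median(Q[:,0]).round(4),"y",((Q[:,1].max()+Q[:,1].min())/2).round(4),"outer top z",np.percentile(Q[:,2],90).round(4))
    else: print(cam,len(Q))
for D in sys.argv[2:]:
    D=np.array(eval(D)); print("world",D,"-> tool",(R.T@D).round(4))
E
python3 look.py 14 '(.04,.001,0)' '(.087,.001,0)'
```

```text
time_s: 24.15
tcp_pos: [0.4268, 0.1532, 0.1743]
ee_rot: [[-0.614, -0.614, 0.496], [-0.789, 0.476, -0.389], [0.002, -0.63, -0.777]]
wrist_force: [-0.4, 0.3, -2.2]
gripper_width: 0.445
tcp [0.4273 0.1538 0.1758] force [-0.7  0.5 -1.7] w 0.444 j [ 58.   6. -56.  56. -49. -51.]
bail est [0.4218 0.1596 0.2695]
top 30 x 0.4218 y 0.1639 outer top z 0.2737
scene 30 x 0.4212 y 0.1589 outer top z 0.2709
world [0.04  0.001 0.   ] -> tool [-0.0254 -0.024   0.0195]
world [0.087 0.001 0.   ] -> tool [-0.0542 -0.0528  0.0428]
```

View pics/c14.png

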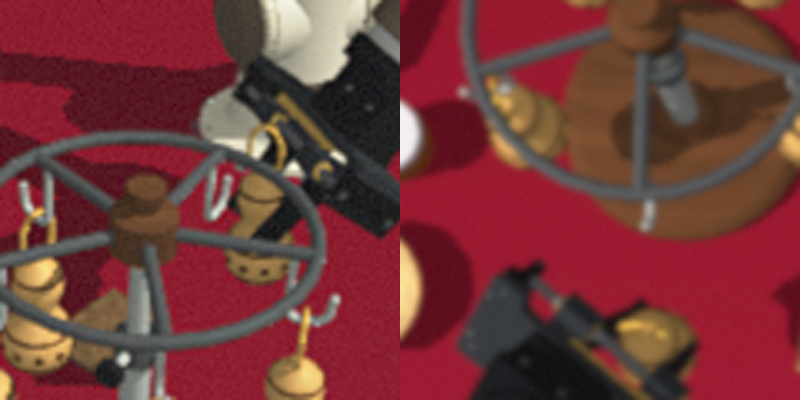

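```bash
python3 -m jog '[[[-0.002,-0.002,0.001],[0,0,0]],[[-0.005,-0.005,0.003],[0,0,0]],[[-0.008,-0.008,0.006],[0,0,0]],[[-0.012,-0.012,0.009],[0,0,0]],[[-0.016,-0.016,0.012],[0,0,0]],[[-0.02,-0.02,0.015],[0,0,0]],[[-0.024,-0.023,0.018],[0,0,0]],[[-0.027,-0.026,0.02],[0,0,0]],[[-0.0286,-0.0276,0.0212],[0,0,0]],[[-0.0286,-0.0276,0.0212],[0,0,0]]]' 0.0
python3 look.py 15 '(.0425,.001,0)'
```

```text
time_s: 25.08
tcp_pos: [0.4729, 0.1559, 0.1774]
ee_rot: [[-0.614, -0.612, 0.498], [-0.789, 0.478, -0.386], [-0.002, -0.63, -0.777]]
wrist_force: [-0.3, 0.8, -1.5]
gripper_width: 0.444
tcp [0.4724 0.1558 0.1773] force [ 1.1  0.1 -1.6] w 0.441 j [ 52.   9. -52.  60. -47. -49.]
bail est [0.4667 0.1614 0.271 ]
top 31 x 0.4674 y 0.1615 outer top z 0.2753
scene 15 x 0.4672 y 0.1613 outer top z 0.2736
world [0.0425 0.001  0.    ] -> tool [-0.0269 -0.0256  0.0208]
```

View pics/c15.png

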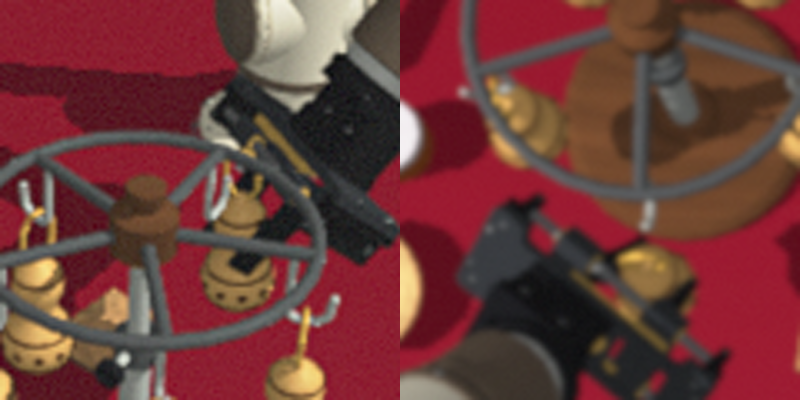

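Run:
```python
from h import *
d=np.load("pics/top15.npy")
s=r.sense();R=np.array(s["ee_rot"]);t=np.array(s["tcp_pos"])
for cu,cv in((530,195),(510,205),(480,215),(465,270),(490,320),(545,210),(560,240)):
    u=170+(cu-400)*.3; v=140+cv*.3
    z=d[int(round(v)),int(round(u))]; X=unproj("top",np.array([u]),np.array([v]),np.array([z]))[0]; print((cu,cv),X.round(3),"tool",(R.T@(X-t)).round(3))
P,u,v=cloud("top",d,np.ones_like(d,bool)); T=(P-t)@R
m=(abs(T[:,0])<.13)&(abs(T[:,1])<.06)&(T[:,2]>-.2)&(T[:,2]<-.04)&(P[:,2]>.2)
for a in(-.12,-.1,-.09,-.08,-.06,.06,.08,.09,.1,.12):
    k=m&(abs(T[:,0]-a)<.006); print(a,k.sum(), T[k].max(0).round(3) if k.any() else '', T[k].min(0).round(3) if k.any() else '')
```

```text
(530, 195) [ 0.554  0.292 -0.001] tool [-0.158  0.127  0.127]
(510, 205) [0.498 0.246 0.284] tool [-0.087 -0.04  -0.105]
(480, 215) [0.536 0.332 0.001] tool [-0.178  0.156  0.1  ]
(465, 270) [0.458 0.281 0.251] tool [-0.09   0.022 -0.112]
(490, 320) [0.419 0.248 0.31 ] tool [-0.04  -0.006 -0.165]
(545, 210) [ 0.542  0.279 -0.002] tool [-0.14   0.129  0.127]
(560, 240) [0.477 0.214 0.27 ] tool [-0.049 -0.034 -0.092]
-0.12 0  
-0.1 18 [-0.094  0.031 -0.108] [-0.097 -0.031 -0.114]
-0.09 162 [-0.084  0.036 -0.07 ] [-0.096 -0.039 -0.116]
-0.08 194 [-0.074  0.037 -0.069] [-0.086 -0.039 -0.116]
-0.06 84 [-0.054  0.005 -0.08 ] [-0.066 -0.036 -0.116]
0.06 92 [ 0.066  0.033 -0.081] [ 0.054 -0.035 -0.116]
0.08 193 [ 0.086  0.037 -0.069] [ 0.074 -0.039 -0.116]
0.09 151 [ 0.094  0.037 -0.069] [ 0.084 -0.039 -0.115]
0.1 2 [ 0.094  0.017 -0.105] [ 0.094  0.006 -0.115]
0.12 0
```

```bash
cat > rim.py <<'E'
from h import *
C=np.array([.6245,.163]);H=.295
s=r.sense();R=np.array(s["ee_rot"]);t=np.array(s["tcp_pos"])
G=np.array([[x,y,z] for x in np.linspace(-.096,.096,25) for y in np.linspace(-.0385,.0385,9) for z in np.linspace(-.2,-.069,20) if z>-.117 or abs(x)<.05])
def rep(dp,name,RR=R):
    X=t+np.array(dp)+G@RR.T
    rr=np.hypot(*(X[:,:2]-C).T); d=np.hypot(rr-.118,X[:,2]-H)-.005; i=d.argmin(); print(name,"rim clearance",d[i].round(4),"at",X[i].round(3),"tool",G[i].round(3))
    out=[]
    for az in(109.3,181.3,253.3):
        a=np.radians(az);u=np.array([np.cos(a),np.sin(a),0]);n=np.r_[-u[1],u[0],0];c=np.r_[C,0]
        pts=[c+u*.103+[0,0,z] for z in np.arange(.24,.29,.005)]+[c+u*.133+[0,0,z] for z in np.arange(.24,.264,.004)]
        b=c+u*.116
        if az!=181.3:
            pts+=[b+n*w+[0,0,z] for w in(-.014,.014) for z in np.arange(.205,.246,.004)]
        dd=min(np.linalg.norm(X-p,axis=1).min()-.003 for p in pts)
        if az!=181.3:
            for zc,rad in((.1785,.021),(.1205,.03)): dd=min(dd,np.linalg.norm(X-(b+[0,0,zc]),axis=1).min()-rad)
        out.append(dd.round(4))
    print("   hook/gourd clearance at 109,181,253:",out)
if __name__=="__main__":
    for dx in(0,.02,.03,.0415): rep((dx,-.001,0),f"in {dx}")
    for dz in(-.01,-.0275): rep((.0415,-.001,dz),f"down {dz}")
E
python3 rim.py
```

```text
in 0 rim clearance 0.0285 at [0.507 0.249 0.277] tool [-0.096 -0.038 -0.097]
   hook/gourd clearance at 109,181,253: [np.float64(0.0578), np.float64(0.0225), np.float64(0.1548)]
in 0.02 rim clearance 0.016 at [0.518 0.246 0.282] tool [-0.088 -0.038 -0.103]
   hook/gourd clearance at 109,181,253: [np.float64(0.0417), np.float64(0.0074), np.float64(0.139)]
in 0.03 rim clearance 0.0101 at [0.52  0.242 0.287] tool [-0.08  -0.038 -0.11 ]
   hook/gourd clearance at 109,181,253: [np.float64(0.0347), np.float64(0.0001), np.float64(0.1311)]
in 0.0415 rim clearance 0.0036 at [0.527 0.236 0.287] tool [-0.072 -0.038 -0.11 ]
   hook/gourd clearance at 109,181,253: [np.float64(0.027), np.float64(-0.0011), np.float64(0.1221)]
down -0.01 rim clearance 0.0115 at [0.509 0.22  0.283] tool [-0.048 -0.038 -0.117]
   hook/gourd clearance at 109,181,253: [np.float64(0.0267), np.float64(-0.0012), np.float64(0.1217)]
down -0.0275 rim clearance 0.0223 at [0.502 0.225 0.276] tool [-0.048 -0.038 -0.131]
   hook/gourd clearance at 109,181,253: [np.float64(0.0267), np.float64(-0.0004), np.float64(0.1217)]
```

Run:
```python
from h import *
s=r.sense();Rc=np.array(s["ee_rot"]);tc=np.array(s["tcp_pos"])
R12=np.array([[-.612,-.614,.499],[-.791,.475,-.385],[0,-.63,-.777]])
L=[("top","15",tc,Rc),("scene","15",tc,Rc),("top","12",np.array([.4267,.1515,.3463]),R12),("scene","12",np.array([.4267,.1515,.3463]),R12)]
T=[]
for cam,tag,t,R in L:
    d=np.load(f"pics/{cam}{tag}.npy");im=cv2.imread(f"pics/{cam}{tag}.png").astype(int);P,u,v=cloud(cam,d,np.ones_like(d,bool)); c=im[v,u]
    q=(P-t)@R; sat=c.max(1)-c.min(1)
    k=(abs(q[:,0])<.11)&(abs(q[:,1])<.06)&(q[:,2]>-.17)&(q[:,2]<-.0)&(sat<40)&(c.max(1)<120); T.append(q[k])
T=np.vstack(T)
print("ymin mm; rows z, cols x from -100 step 20")
for z0 in np.arange(-.16,0,.01):
    row=[]
    for x0 in np.arange(-.1,.1,.02):
        k=(T[:,0]>=x0)&(T[:,0]<x0+.02)&(T[:,2]>=z0)&(T[:,2]<z0+.01); row.append(int(np.percentile(T[k,1],5)*1000) if k.sum()>3 else '.')
    print(round(z0,2),row)
a=np.radians(181.3); tip=np.array([.6245+.133*np.cos(a),.163+.133*np.sin(a),.262])
for dp in((.0415,-.001,0),(.0415,-.001,-.0275)): print("tip in tool",((tip-tc-np.array(dp))@Rc).round(4))
b=np.array([.467,.1613,.27]); print("bail top in tool",((b-tc)@Rc).round(4))
```

```text
ymin mm; rows z, cols x from -100 step 20
-0.16 ['.', '.', -21, -36, -32, -35, '.', '.', '.', '.']
-0.15 ['.', '.', -22, -24, -24, -23, '.', '.', '.', '.']
-0.14 ['.', '.', -22, -23, -26, -27, '.', '.', '.', '.']
-0.13 ['.', '.', -24, -24, -27, -27, '.', '.', '.', '.']
-0.12 [-35, -35, -26, -26, -27, -26, -26, -26, -36, -35]
-0.11 [-37, -37, -27, -26, -26, -27, -26, -26, -37, -38]
-0.1 [-37, -36, -38, -38, '.', '.', -37, -37, -37, -38]
-0.09 [-36, -35, -38, -38, -34, -33, -39, -38, -35, -38]
-0.08 [-36, -36, -38, -38, '.', '.', -38, -38, -37, -36]
-0.07 ['.', '.', -14, -13, '.', '.', -14, '.', '.', '.']
-0.06 ['.', '.', '.', -12, '.', '.', -11, '.', '.', '.']
-0.05 ['.', '.', '.', -11, -23, -7, -11, '.', '.', '.']
-0.04 ['.', '.', '.', -11, -9, -12, -11, '.', '.', '.']
-0.03 ['.', '.', '.', -11, -28, -12, -11, '.', '.', '.']
-0.02 ['.', '.', '.', -11, -20, -10, -11, '.', '.', '.']
-0.01 ['.', '.', '.', -11, -7, -9, -10, '.', '.', '.']
tip in tool [ 0.0095 -0.0372 -0.0789]
tip in tool [ 0.0094 -0.0545 -0.1003]
bail top in tool [-0.0012 -0.0525 -0.0768]
```

```bash
python3 -m jog '[[[-0.002,-0.002,0.002],[0,0,0]],[[-0.005,-0.005,0.004],[0,0,0]],[[-0.008,-0.009,0.007],[0,0,0]],[[-0.011,-0.012,0.01],[0,0,0]],[[-0.014,-0.015,0.012],[0,0,0]],[[-0.017,-0.018,0.0145],[0,0,0]],[[-0.019,-0.02,0.0165],[0,0,0]],[[-0.0204,-0.0216,0.0176],[0,0,0]],[[-0.0204,-0.0216,0.0176],[0,0,0]],[[-0.0204,-0.0216,0.0176],[0,0,0]]]' 0.0
python3 look.py 16 '(.007,0,-.012)' '(0,0,-.004)'; python3 wheel.py 17
```

```text
time_s: 26.02
tcp_pos: [0.507, 0.1548, 0.1773]
ee_rot: [[-0.614, -0.613, 0.498], [-0.789, 0.478, -0.386], [-0.002, -0.63, -0.777]]
wrist_force: [-0.1, -0.2, -2.3]
gripper_width: 0.441
tcp [0.5068 0.1549 0.1774] force [-0.5 -0.5 -1.5] w 0.438 j [ 47.  11. -49.  62. -45. -47.]
bail est [0.5011 0.1605 0.2711]
top 33 x 0.5014 y 0.1602 outer top z 0.2759
scene 23 x 0.5013 y 0.1594 outer top z 0.2743
world [ 0.007  0.    -0.012] -> tool [-0.0043  0.0033  0.0128]
world [ 0.     0.    -0.004] -> tool [0.     0.0025 0.0031]
top 648 spoke az mod 72: 37.4 quality 0.97 -> free err from 180: 1.4
scene 512 spoke az mod 72: 37.4 quality 0.98 -> free err from 180: 1.4
```

View pics/c16.png

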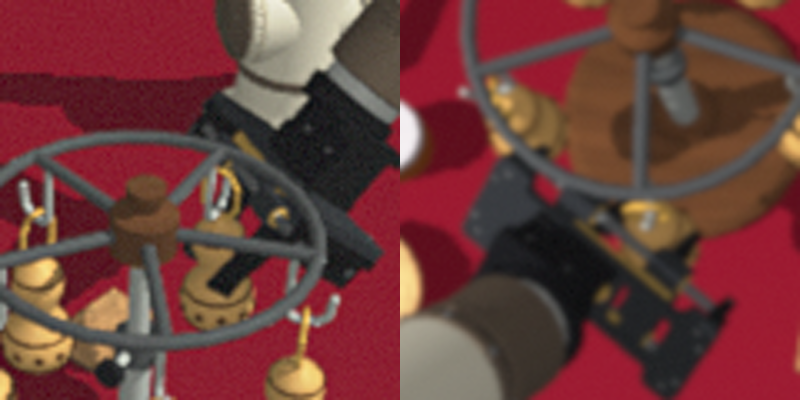

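```bash
python3 -m jog '[[[0,0.0003,0.0015],[0,0,0]],[[-0.001,0.0007,0.003],[0,0,0]],[[-0.0015,0.001,0.0045],[0,0,0]],[[-0.002,0.0015,0.006],[0,0,0]],[[-0.0025,0.002,0.0075],[0,0,0]],[[-0.003,0.0025,0.009],[0,0,0]],[[-0.0036,0.003,0.011],[0,0,0]],[[-0.0043,0.0033,0.0128],[0,0,0]],[[-0.0043,0.0033,0.0128],[0,0,0]],[[-0.0043,0.0033,0.0128],[0,0,0]]]' 0.0
python3 look.py 18 '(0,0,-.012)'
```

```text
time_s: 27.05
tcp_pos: [0.514, 0.1549, 0.1653]
ee_rot: [[-0.614, -0.613, 0.498], [-0.789, 0.477, -0.386], [-0.001, -0.63, -0.777]]
wrist_force: [-0.3, -0.4, -1.6]
gripper_width: 0.446
tcp [0.5139 0.155  0.1654] force [ 0.7 -0.3 -1.8] w 0.444 j [ 46.  13. -50.  65. -44. -49.]
bail est [0.5082 0.1606 0.2592]
top 15 x 0.5079 y 0.1587 outer top z 0.26
scene 35 x 0.5082 y 0.1601 outer top z 0.2623
world [ 0.     0.    -0.012] -> tool [0.     0.0076 0.0093]
```

View pics/c18.png

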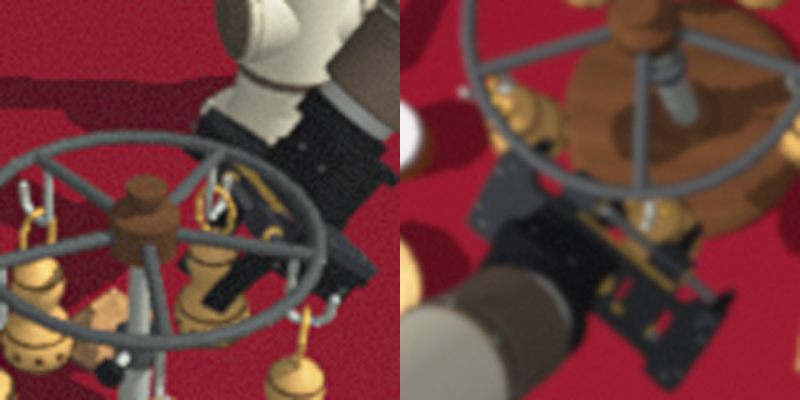

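```bash
python3 -m jog '[[[0,0.0008,0.001],[0,0,0]],[[0,0.0017,0.0021],[0,0,0]],[[0,0.0026,0.0032],[0,0,0]],[[0,0.0035,0.0043],[0,0,0]],[[0,0.0044,0.0054],[0,0,0]],[[0,0.0053,0.0065],[0,0,0]],[[0,0.0062,0.0076],[0,0,0]],[[0,0.007,0.0086],[0,0,0]],[[0,0.0076,0.0093],[0,0,0]],[[0,0.0076,0.0093],[0,0,0]]]' 0.0
python3 -m jog '[[[0,0.0003,0.0004],[0,0,0]],[[0,0.0006,0.0008],[0,0,0]],[[0,0.001,0.0012],[0,0,0]],[[0,0.0013,0.0016],[0,0,0]],[[0,0.0013,0.0016],[0,0,0]],[[0,0.0013,0.0016],[0,0,0]],[[0,0.0013,0.0016],[0,0,0]],[[0,0.0013,0.0016],[0,0,0]],[[0,0.0013,0.0016],[0,0,0]],[[0,0.0013,0.0016],[0,0,0]]]' 0.0
```

```text
time_s: 27.98
tcp_pos: [0.5138, 0.155, 0.1532]
ee_rot: [[-0.614, -0.613, 0.498], [-0.79, 0.477, -0.386], [-0.001, -0.63, -0.777]]
wrist_force: [0.3, -0.5, -2.0]
gripper_width: 0.439
time_s: 28.82
tcp_pos: [0.5139, 0.1551, 0.1514]
ee_rot: [[-0.614, -0.612, 0.498], [-0.79, 0.478, -0.385], [-0.002, -0.63, -0.777]]
wrist_force: [0.0, 0.9, -1.4]
gripper_width: 0.444
```

```bash
python3 -m jog '[[[0,0.0003,0.0004],[0,0,0]],[[0,0.0006,0.0008],[0,0,0]],[[0,0.0009,0.0012],[0,0,0]],[[0,0.0009,0.0012],[0,0,0]],[[0,0.0009,0.0012],[0,0,0]],[[0,0.0009,0.0012],[0,0,0]],[[0,0.0009,0.0012],[0,0,0]],[[0,0.0009,0.0012],[0,0,0]],[[0,0.0009,0.0012],[0,0,0]],[[0,0.0009,0.0012],[0,0,0]]]' 0.0
python3 look.py 19
```

```text
time_s: 29.65
tcp_pos: [0.514, 0.155, 0.1499]
ee_rot: [[-0.614, -0.612, 0.498], [-0.79, 0.478, -0.385], [-0.002, -0.63, -0.777]]
wrist_force: [-0.9, -0.2, -0.9]
gripper_width: 0.449
tcp [0.514  0.155  0.1499] force [-0.1  0.8 -1.1] w 0.439 j [ 45.  14. -51.  68. -42. -52.]
bail est [0.5083 0.1606 0.2436]
top 29 x 0.5078 y 0.1602 outer top z 0.2482
scene 34 x 0.5079 y 0.1597 outer top z 0.2464
```

View pics/c19.png

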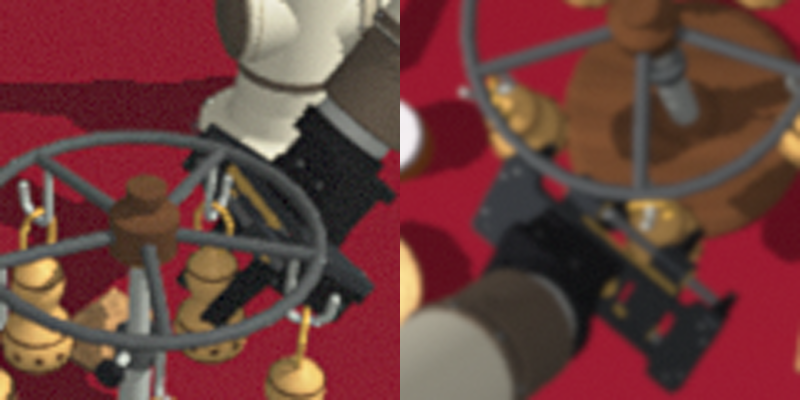

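Close to resting; lower in small steps until the force shows the hook carrying it.

```bash
python3 -m jog '[[[0,0.0002,0.0003],[0,0,0]],[[0,0.0004,0.0005],[0,0,0]],[[0,0.0006,0.0008],[0,0,0]],[[0,0.0006,0.0008],[0,0,0]],[[0,0.0006,0.0008],[0,0,0]],[[0,0.0006,0.0008],[0,0,0]],[[0,0.0006,0.0008],[0,0,0]],[[0,0.0006,0.0008],[0,0,0]],[[0,0.0006,0.0008],[0,0,0]],[[0,0.0006,0.0008],[0,0,0]]]' 0.0
python3 -m jog '[[[0,0.0002,0.0003],[0,0,0]],[[0,0.0004,0.0005],[0,0,0]],[[0,0.0006,0.0008],[0,0,0]],[[0,0.0006,0.0008],[0,0,0]],[[0,0.0006,0.0008],[0,0,0]],[[0,0.0006,0.0008],[0,0,0]],[[0,0.0006,0.0008],[0,0,0]],[[0,0.0006,0.0008],[0,0,0]],[[0,0.0006,0.0008],[0,0,0]],[[0,0.0006,0.0008],[0,0,0]]]' 0.0
```

```text
time_s: 30.58
tcp_pos: [0.514, 0.155, 0.1488]
ee_rot: [[-0.614, -0.613, 0.498], [-0.79, 0.477, -0.385], [-0.002, -0.63, -0.777]]
wrist_force: [-0.6, 0.4, -1.9]
gripper_width: 0.445
time_s: 31.42
tcp_pos: [0.514, 0.155, 0.1478]
ee_rot: [[-0.614, -0.613, 0.498], [-0.79, 0.478, -0.385], [-0.002, -0.63, -0.777]]
wrist_force: [0.3, 0.2, -1.3]
gripper_width: 0.441
```

```bash
python3 -m jog '[[[0,0.0002,0.0003],[0,0,0]],[[0,0.0004,0.0005],[0,0,0]],[[0,0.0006,0.0008],[0,0,0]],[[0,0.0006,0.0008],[0,0,0]],[[0,0.0006,0.0008],[0,0,0]],[[0,0.0006,0.0008],[0,0,0]],[[0,0.0006,0.0008],[0,0,0]],[[0,0.0006,0.0008],[0,0,0]],[[0,0.0006,0.0008],[0,0,0]],[[0,0.0006,0.0008],[0,0,0]]]' 0.0
python3 -m jog '[[[0,0.0002,0.0003],[0,0,0]],[[0,0.0004,0.0005],[0,0,0]],[[0,0.0006,0.0008],[0,0,0]],[[0,0.0006,0.0008],[0,0,0]],[[0,0.0006,0.0008],[0,0,0]],[[0,0.0006,0.0008],[0,0,0]],[[0,0.0006,0.0008],[0,0,0]],[[0,0.0006,0.0008],[0,0,0]],[[0,0.0006,0.0008],[0,0,0]],[[0,0.0006,0.0008],[0,0,0]]]' 0.0
```

```text
time_s: 32.25
tcp_pos: [0.5143, 0.1551, 0.1473]
ee_rot: [[-0.614, -0.612, 0.499], [-0.79, 0.477, -0.386], [-0.002, -0.63, -0.776]]
wrist_force: [-0.2, -0.5, 3.1]
gripper_width: 0.442
time_s: 33.08
tcp_pos: [0.5148, 0.1552, 0.1471]
ee_rot: [[-0.614, -0.611, 0.5], [-0.79, 0.478, -0.386], [-0.003, -0.631, -0.775]]
wrist_force: [-0.6, -0.5, 6.3]
gripper_width: 0.445
```

```bash
python3 -m jog '[[[0,-0.0003,-0.0004],[0,0,0]],[[0,-0.0006,-0.0008],[0,0,0]],[[0,-0.0008,-0.001],[0,0,0]],[[0,-0.0008,-0.001],[0,0,0]],[[0,-0.0008,-0.001],[0,0,0]],[[0,-0.0008,-0.001],[0,0,0]],[[0,-0.0008,-0.001],[0,0,0]],[[0,-0.0008,-0.001],[0,0,0]],[[0,-0.0008,-0.001],[0,0,0]],[[0,-0.0008,-0.001],[0,0,0]]]' 0.0
python3 look.py 20
python3 - <<'E'
from rim import *
rep((0,0,0),"now")
for L in(.02,.04,.07,.1): rep(-L*R[:,2],f"axis {L}")
h=np.array([-.79,.61,0])
for L in(.02,.04,.07,.1): rep(L*h,f"horiz {L}"); print((R.T@(L*h)).round(4))
E
```

```text
time_s: 33.92
tcp_pos: [0.5141, 0.155, 0.1472]
ee_rot: [[-0.614, -0.612, 0.498], [-0.79, 0.477, -0.385], [-0.002, -0.63, -0.777]]
wrist_force: [0.7, 0.3, 3.3]
gripper_width: 0.445
tcp [0.5141 0.155  0.1472] force [-0.2  0.3  3.9] w 0.448 j [ 44.  14. -51.  69. -42. -53.]
bail est [0.5084 0.1606 0.2409]
top 28 x 0.5083 y 0.1605 outer top z 0.2446
scene 29 x 0.5084 y 0.1598 outer top z 0.2438
now rim clearance 0.0238 at [0.498 0.228 0.279] tool [-0.048 -0.038 -0.138]
   hook/gourd clearance at 109,181,253: [np.float64(0.0264), np.float64(0.0018), np.float64(0.1216)]
axis 0.02 rim clearance 0.0226 at [0.517 0.244 0.273] tool [-0.072 -0.038 -0.11 ]
   hook/gourd clearance at 109,181,253: [np.float64(0.0266), np.float64(0.0026), np.float64(0.1342)]
axis 0.04 rim clearance 0.0218 at [0.514 0.246 0.278] tool [-0.072 -0.038 -0.097]
   hook/gourd clearance at 109,181,253: [np.float64(0.0323), np.float64(0.0149), np.float64(0.1472)]
axis 0.07 rim clearance 0.0218 at [0.513 0.247 0.28 ] tool [-0.072 -0.038 -0.069]
   hook/gourd clearance at 109,181,253: [np.float64(0.0543), np.float64(0.0369), 
[... 339 characters left out ...]
0283), np.float64(0.0166), np.float64(0.1416)]
[ 0.0001  0.0155 -0.0126]
horiz 0.04 rim clearance 0.0528 at [0.495 0.26  0.257] tool [-0.072 -0.038 -0.11 ]
   hook/gourd clearance at 109,181,253: [np.float64(0.0396), np.float64(0.0329), np.float64(0.1615)]
[ 0.0001  0.031  -0.0252]
horiz 0.07 rim clearance 0.0761 at [0.478 0.273 0.247] tool [-0.072 -0.038 -0.097]
   hook/gourd clearance at 109,181,253: [np.float64(0.0645), np.float64(0.0613), np.float64(0.1915)]
[ 0.0002  0.0543 -0.044 ]
horiz 0.1 rim clearance 0.0993 at [0.465 0.284 0.231] tool [-0.072 -0.038 -0.076]
   hook/gourd clearance at 109,181,253: [np.float64(0.0923), np.float64(0.0907), np.float64(0.221)]
[ 0.0003  0.0775 -0.0629]
```

View pics/c20.png

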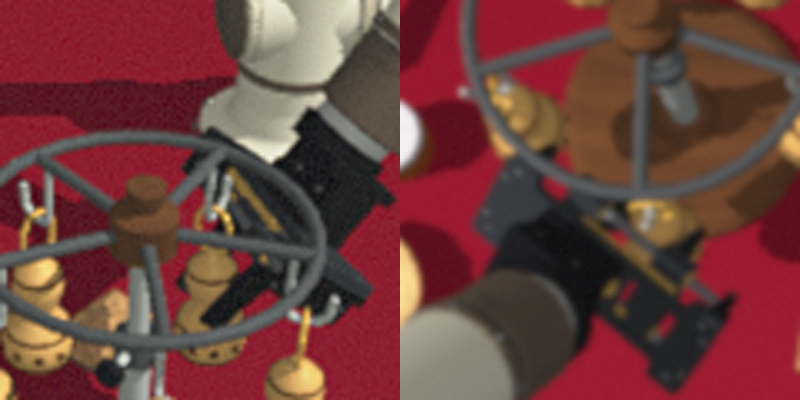

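```bash
python3 -m jog '[[[0,-0.0003,-0.0004],[0,0,0]],[[0,-0.0006,-0.0007],[0,0,0]],[[0,-0.0006,-0.0007],[0,0,0]],[[0,-0.0006,-0.0007],[0,0,0]],[[0,-0.0006,-0.0007],[0,0,0]],[[0,-0.0006,-0.0007],[0,0,0]],[[0,-0.0006,-0.0007],[0,0,0]],[[0,-0.0006,-0.0007],[0,0,0]],[[0,-0.0006,-0.0007],[0,0,0]],[[0,-0.0006,-0.0007],[0,0,0]]]' 0.0
```

```text
time_s: 34.85
tcp_pos: [0.5138, 0.1547, 0.1477]
ee_rot: [[-0.614, -0.613, 0.498], [-0.789, 0.477, -0.386], [-0.001, -0.63, -0.777]]
wrist_force: [0.1, -0.4, -0.3]
gripper_width: 0.443
```

```bash
python3 -m jog '[[[0,0,0],[0,0,0]],[[0,0,0],[0,0,0]],[[0,0,0],[0,0,0]],[[0,0,0],[0,0,0]],[[0,0,0],[0,0,0]],[[0,0,0],[0,0,0]],[[0,0,0],[0,0,0]],[[0,0,0],[0,0,0]],[[0,0,0],[0,0,0]],[[0,0,0],[0,0,0]]]' 0.087
python3 look.py 21
```

```text
time_s: 35.68
tcp_pos: [0.5141, 0.155, 0.1481]
ee_rot: [[-0.614, -0.613, 0.498], [-0.79, 0.477, -0.385], [-0.002, -0.63, -0.777]]
wrist_force: [-0.2, 0.1, 0.3]
gripper_width: 0.989
tcp [0.5141 0.1549 0.148 ] force [0.4 0.2 0.1] w 0.994 j [ 44.  14. -51.  69. -42. -52.]
bail est [0.5084 0.1605 0.2418]
top 26 x 0.5083 y 0.1586 outer top z 0.2475
scene 31 x 0.5088 y 0.1608 outer top z 0.2455
```

View pics/c21.png

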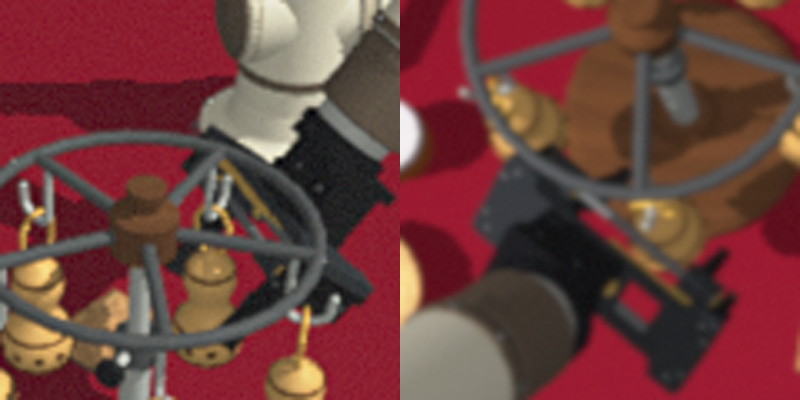

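Run:
```python
from plan import *
from h import r
s=r.sense();p=np.array(s["tcp_pos"]);Rm=np.array(s["ee_rot"]);q=np.array(s["joints"])
for L,up in((.02,0),(.04,0),(.06,.01),(.08,.03),(.1,.06),(.12,.1)):
    m,q=best(p+L*np.array([-.79,.61,0])+[0,0,up],Rm,[q],n=0); print(L,up,round(m,4),q.round(0),(Rm.T@(L*np.array([-.79,.61,0])+[0,0,up])).round(4))
```

```text
0.02 0 0.0 [ 48.  14. -52.  66. -43. -53.] [ 0.0001  0.0155 -0.0126]
0.04 0 0.0 [ 51.  14. -52.  64. -45. -54.] [ 0.0001  0.031  -0.0251]
0.06 0.01 0.0 [ 55.  13. -51.  59. -47. -53.] [ 0.0002  0.0402 -0.0455]
0.08 0.03 0.0 [ 60.  11. -49.  54. -51. -50.] [ 0.0002  0.0431 -0.0736]
0.1 0.06 0.0 [ 64.   8. -46.  48. -56. -47.] [ 0.0002  0.0397 -0.1095]
0.12 0.1 0.0 [ 68.   6. -42.  43. -63. -43.] [ 0.0002  0.03   -0.1531]
```

```bash
python3 -m jog '[[[0,0.002,-0.0016],[0,0,0]],[[0,0.005,-0.004],[0,0,0]],[[0,0.009,-0.0073],[0,0,0]],[[0,0.0135,-0.011],[0,0,0]],[[0,0.018,-0.0146],[0,0,0]],[[0,0.0225,-0.0182],[0,0,0]],[[0,0.027,-0.0219],[0,0,0]],[[0,0.031,-0.0251],[0,0,0]],[[0,0.035,-0.033],[0,0,0]],[[0,0.038,-0.04],[0,0,0]]]' 0.087
python3 look.py 22
```

```text
time_s: 36.62
tcp_pos: [0.4702, 0.1888, 0.1551]
ee_rot: [[-0.614, -0.613, 0.498], [-0.79, 0.477, -0.386], [-0.001, -0.63, -0.777]]
wrist_force: [0.6, 0.6, 0.3]
gripper_width: 1.001
tcp [0.4705 0.1898 0.1556] force [-0.   0.2  0.3] w 0.999 j [ 54.  13. -51.  60. -47. -53.]
bail est [0.4648 0.1953 0.2494]
top 2
scene 0
```

View pics/c22.png

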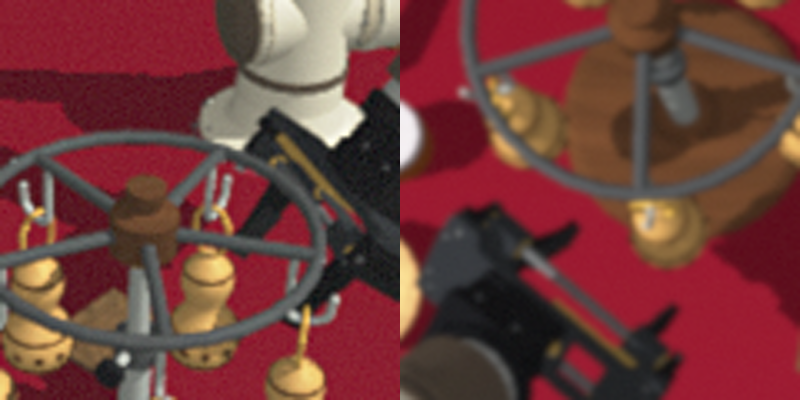

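```bash
python3 -m jog '[[[0,0.001,-0.008],[0,0,0]],[[0,0.002,-0.018],[0,0,0]],[[0,0.003,-0.03],[0,0,0]],[[0,0.003,-0.042],[0,0,0]],[[0,0.002,-0.055],[0,0,0]],[[0,0,-0.069],[0,0,0]],[[0,-0.002,-0.083],[0,0,0]],[[0,-0.004,-0.096],[0,0,0]],[[0,-0.006,-0.106],[0,0,0]],[[0,-0.008,-0.113],[0,0,0]]]' 0.087
python3 -m jog '[[[0,0,0],[0,0,0]],[[0,0,0],[0,0,0]],[[0,0,0],[0,0,0]],[[0,0,0],[0,0,0]],[[0,0,0],[0,0,0]],[[0,0,0],[0,0,0]],[[0,0,0],[0,0,0]],[[0,0,0],[0,0,0]],[[0,0,0],[0,0,0]],[[0,0,0],[0,0,0]]]'
python3 -m jog '[[[0,0,0],[0,0,0]],[[0,0,0],[0,0,0]],[[0,0,0],[0,0,0]],[[0,0,0],[0,0,0]],[[0,0,0],[0,0,0]],[[0,0,0],[0,0,0]],[[0,0,0],[0,0,0]],[[0,0,0],[0,0,0]],[[0,0,0],[0,0,0]],[[0,0,0],[0,0,0]]]'
python3 wheel.py 23
python3 - <<'E'
from h import *
def ax(cam,tag):
    d=np.load(f"pics/{cam}{tag}.npy"); P,u,v=cloud(cam,d,np.ones_like(d,bool)); out=[]
    from scipy.optimize import least_squares
    for zc,R,lo,hi in((.1205,.03,.105,.14),(.1785,.021,.165,.198)):
        k=(np.hypot(P[:,0]-.5085,P[:,1]-.16)<.04)&(P[:,2]>lo)&(P[:,2]<hi); S=P[k]
        if k.sum()<10: out.append(k.sum()); continue
        s=least_squares(lambda p:np.linalg.norm(S-p,axis=1)-R,[.5085,.16,zc],loss="soft_l1",f_scale=.002); out.append((k.sum(),s.x.round(4).tolist()))
    print(cam,tag,out)
for tag in("23",): 
    for cam in("top","scene"): ax(cam,tag)
cap("top","24");cap("scene","24"); ax("scene","24"); ax("top","24")
a=cv2.imread("pics/scene24.png");b=cv2.imread("pics/top24.png")
cv2.imwrite("pics/full24.png",np.vstack([np.hstack([cv2.resize(a,(400,250)),cv2.resize(b,(400,250))]),np.hstack([cv2.resize(a[120:260,270:410],(350,350)),cv2.resize(b[70:210,170:310],(350,350)),np.zeros((350,100,3),np.uint8)])]))
A=cv2.imread("pics/top0.png").astype(int);print(r.sense()["time_s"])
E
```

```text
time_s: 37.55
tcp_pos: [0.4193, 0.2287, 0.2487]
ee_rot: [[-0.613, -0.612, 0.499], [-0.79, 0.478, -0.385], [-0.003, -0.63, -0.777]]
wrist_force: [0.4, -0.6, -0.5]
gripper_width: 1.002
time_s: 38.38
tcp_pos: [0.4195, 0.2282, 0.248]
ee_rot: [[-0.614, -0.612, 0.498], [-0.79, 0.478, -0.385], [-0.002, -0.63, -0.777]]
wrist_force: [-0.2, 0.5, -0.7]
gripper_width: 0.999
time_s: 39.22
tcp_pos: [0.4195, 0.2282, 0.248]
ee_rot: [[-0.614, -0.613, 0.498], [-0.79, 0.478, -0.385], [-0.002, -0.63, -0.777]]
wrist_force: [0.1, -0.2, -0.7]
gripper_width: 1.0
top 648 spoke az mod 72: 37.5 quality 0.97 -> free err from 180: 1.5
scene 515 spoke az mod 72: 37.5 quality 0.98 -> free err from 180: 1.5
top 23 [(np.int64(158), [0.5099, 0.1616, 0.1194]), (np.int64(132), [0.5096, 0.1605, 0.1776])]
scene 23 [(np.int64(140), [0.5071, 0.1604, 0.1197]), (np.int64(192), [0.5075, 0.1598, 0.1772])]
scene 24 [(np.int64(138), [0.5069, 0.1604, 0.1197]), (np.int64(188), [0.5071, 0.1594, 0.1776])]
top 24 [(np.int64(160), [0.5091, 0.1616, 0.119]), (np.int64(131), [0.5093, 0.1607, 0.1772])]
39.4167
```

View pics/full24.png

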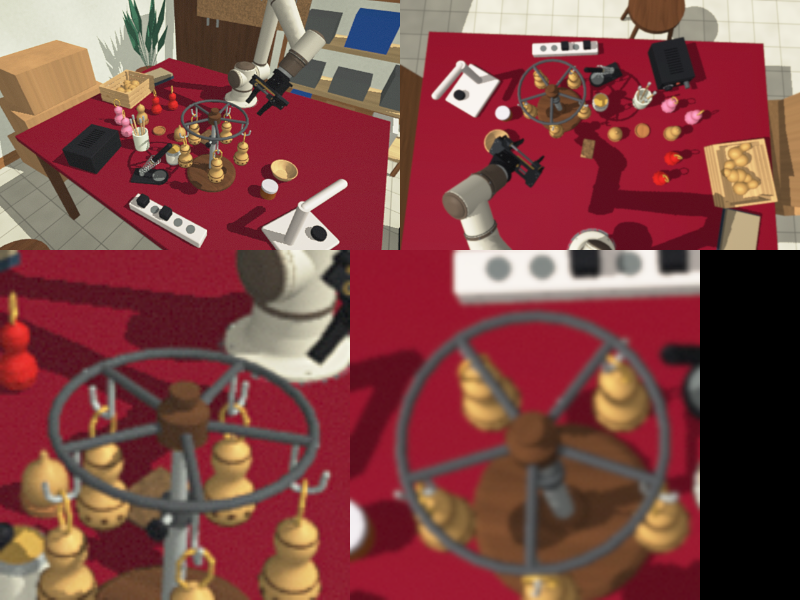

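Run:
```python
from h import *
a=cv2.imread("pics/top0.png");b=cv2.imread("pics/top24.png")
for n,(x,y) in dict(blank_small=(345,213),blank_tall=(435,212),jar=(388,158),tin=(320,163),block=(301,238),wax=(164,181),bowl=(156,228),pink1=(431,168),pink2=(468,187),red1=(433,253),red2=(417,285)).items():
    p=a[y-17:y+17,x-17:x+17]; s=b[y-25:y+25,x-25:x+25]; m=cv2.matchTemplate(s,p,cv2.TM_CCOEFF_NORMED); _,v,_,l=cv2.minMaxLoc(m); print(n,round(v,2),l[0]-8,l[1]-8)
print(r.finish_job())
```

```text
blank_small 0.98 0 0
blank_tall 0.98 0 0
jar 0.99 0 0
tin 0.77 0 0
block 0.88 0 0
wax 1.0 0 0
bowl 0.17 -8 -8
pink1 1.0 0 0
pink2 1.0 0 0
red1 1.0 0 0
red2 1.0 0 0
the job is handed in; nothing more can be done
None
```

The finished gourd is hanging by its bail on the free hook at the front, and I handed the job in at about 39 s. No verdict was reported.

- **Carousel:** I turned the wheel about 119° with shut fingers against a spoke. The free hook stayed about 1.5° from straight -x through to the end. Touching the finial gave a height of H ≈ 0.295 m, matching the camera estimate.
- **Grasp:** I gripped the tan gourd with the bail at the waist, with the tool tilted about 39°. The fingers closed to about 43 mm because they bore on the bulbs, not the 31 mm waist. During the lift the gourd slid about 4 mm in the grip, so I measured the bail again before bringing it in.
- **Hanging:** I took the bail in over the hook tip and lowered it until contact. The upward force peaked at about 6 N, and I eased off to about 0 N before opening the fingers.
- **Last checks:** Two pictures taken a moment apart show the gourd hanging vertical and still at the hook. The gripper was well clear of it.
- **Other things on the table:** In the top view, nine things showed zero shift on a good match: both bare gourds, the brush jar, wax jar, sanding block and the four look-alikes. The varnish tin also showed zero shift, but on a weaker match (0.77).
- **Not confirmed:** The check failed for the seed bowl (match 0.17). The arm partly covered it in the last top picture. It stands in the last scene picture, but I did not measure its position there.

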